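Put the jeweller's bench tools back on their silhouettes

TASK

Put the four bench tools back on their own leather rests, each lying squarely on the silhouette that matches it and the pusher pointing the way its silhouette does: the brass doming block on the square, the round steel block on the disc, the wooden ring clamp on the bar, the red-handled bezel pusher on the pusher shape. Set each one down without dropping it, let go, and leave the glass loupe where it lies.

Things in the scene. Friction and masses are not known exactly. Their poses are not given: they have to be found in the camera images.
- doming_block: Brass doming block: a solid cube of 42 mm with round dark hollows in its faces, about 0.6 kg, standing on the bench. Origin: centre of its underside; x and y are square to its sides, z up. Grip it across two opposite sides.
- round_block: Round steel bench block: a plain disc 56 mm across and 22 mm high with a black rubber foot, about 0.42 kg, lying flat. Origin: centre of its underside, z up. Turning it makes no difference.
- ring_clamp: Ring clamp: a pale wooden bar with a brass band round its middle, 106 mm long, 26 mm wide (21 mm over the last 21 mm at each end), 24 mm high, about 70 g, lying flat. Both ends are alike. Origin: centre of its underside, under the band; x along its length, y across, z up. Grip it across the band.
- bezel_pusher: Bezel pusher lying flat, 100 mm long, 60 g. Origin: underside, halfway along; x to the shaft's tip, y across, z up. Red flat-sided handle 22 mm high: knob 34 mm wide at x -50 to -34 mm, grip 22 mm wide to +4, brass collar 16 mm wide to +12, then a 7 mm square steel shaft to +50, its axis 11 mm up. Grip it across y at x = -14 mm, where it balances.
- pusher_tip (a point): The tip of the bezel pusher's steel shaft, 50 mm ahead of the pusher's origin and 11 mm above its underside.
- rest_square: Rest of the doming block. Dark green leather fixed flat on the bench, 72 x 72 mm, 2 mm thick (the tool stands 2 mm up), with a pale silhouette: a 45 mm square. Origin: centre of its underside, which is the centre of the silhouette; x and y are square to the silhouette's sides.
- rest_round: Rest of the round block. Dark green leather fixed flat on the bench, 78 x 78 mm, 2 mm thick (the tool stands 2 mm up), with a pale silhouette: a 60 mm disc. Origin: centre of its underside, which is the centre of the silhouette; its x and y axes follow the leather's edges.
- rest_clamp: Rest of the ring clamp. Dark green leather fixed flat on the bench, 122 x 52 mm, 2 mm thick (the tool stands 2 mm up), with a pale silhouette: a bar 110 mm long, 29 mm wide in the middle and 24 mm at both ends. Origin: centre of its underside, which is the centre of the silhouette; x along the bar, either way round alike.
- rest_pusher: Rest of the bezel pusher. Dark green leather fixed flat on the bench, 122 x 52 mm, 2 mm thick (the tool stands 2 mm up), with a pale silhouette: wide knob, grip and thin shaft, 103 mm long. Origin: centre of its underside, which is the centre of the silhouette; x points along it from the knob to the tip of the shaft, so it says which way round the pusher lies.
- loupe: Folding glass loupe lying loose among the rests, not to be moved: steel lens ring 32 mm across and black cover, 50 mm long, 14 mm high. Origin: underside, near its middle; x from cover to lens. (Loose yellow-handled pliers, 115 mm long, 11 mm high, lie among the rests too. Tools start in an inner arc, rests lie in an outer arc, centres 115 mm or more apart; nothing there is above 50 mm.)
Things that resemble listed ones, but are neither listed nor needed, are in the scene too. Leave any blue or orange look-alike of the rest_round alone.

How it is judged:
At the end, for the whole second after the job is handed in: Each tool lies flat on its own rest, centre within 12 mm of the silhouette's centre; block (any side), clamp (either way round) and pusher (tip at the silhouette's tip end) turned to their silhouettes within 0.25 rad; all four released and at rest (horizontal distance between doming_block and rest_square below 0.012 m and z of doming_block in the frame of rest_square below 0.006 m and angle between each of doming_block, round_block, ring_clamp, bezel_pusher's own z axis and vertical below 0.1 rad and linear speed of each of doming_block, round_block, ring_clamp, bezel_pusher below 0.02 m/s and angular speed of each of doming_block, round_block, ring_clamp, bezel_pusher below 0.2 rad/s and contact force between each of doming_block, round_block, ring_clamp, bezel_pusher and the fingers below 0.5 N and horizontal distance between round_block and rest_round below 0.012 m and z of round_block in the frame of rest_round below 0.006 m and horizontal distance between ring_clamp and rest_clamp below 0.012 m and z of ring_clamp in the frame of rest_clamp below 0.006 m and horizontal distance between bezel_pusher and rest_pusher below 0.012 m and z of bezel_pusher in the frame of rest_pusher below 0.006 m and (angle between the x axis of doming_block and the x axis of rest_square, either way round below 0.25 rad or angle between the x axis of doming_block and the y axis of rest_square, either way round below 0.25 rad) and angle between the x axis of ring_clamp and the x axis of rest_clamp, either way round below 0.25 rad and angle between the x axis of bezel_pusher and the x axis of rest_pusher, either way round below 0.25 rad and x of pusher_tip in the frame of rest_pusher above 0.03 m); the robot touches nothing.
It fails at once if The glass loupe was pushed from where it lay (more than 20 mm) (distance of loupe from where it was at the start of the episode above 0.02 m).
It fails at once if The doming block was dropped (faster than 0.7 m/s within 20 mm of the bench) (height (world z) of doming_block below 0.02 m and linear speed of doming_block above 0.7 m/s).
It fails at once if The round block was dropped (faster than 0.7 m/s within 20 mm of the bench) (height (world z) of round_block below 0.02 m and linear speed of round_block above 0.7 m/s).
It fails at once if The ring clamp was dropped (faster than 0.7 m/s within 20 mm of the bench) (height (world z) of ring_clamp below 0.02 m and linear speed of ring_clamp above 0.7 m/s).
It fails at once if The bezel pusher was dropped (faster than 0.7 m/s within 20 mm of the bench) (height (world z) of bezel_pusher below 0.02 m and linear speed of bezel_pusher above 0.7 m/s).
It also fails if it takes over 112 s, if anything falls off the work surface, if the arm or the gripper's body presses on something with over 40 N, if the wrist force passes 120 N, or if a joint passes its speed limit or range.

ROBOT

A 7-joint arm with a two-finger parallel gripper is mounted at the origin on the work surface. World frame = base frame: x ahead of the robot, y to its left, z up, the work surface at z = 0. Lengths are in m, angles in rad, forces in N, time in s.
With the tool pointing down it reaches from about 0.4 to 0.85 m from the base axis. Payload 4.5 kg.
Tool frame: the origin (TCP) lies midway between the tips of the shut fingers; the grasp point (between the pads) lies 19 mm behind it (r.hold_point_z is the distance from the TCP to the grasp point, in m); z points along the fingers, y is the direction in which the jaws open and shut (so a half turn about z gives the same grasp; the last joint's range is limited). The gripper opens to 88 mm and grips with 3 to 60 N. Pads are 18 mm wide; open, the fingers measure 123 mm over their backs; the gripper's body (75 mm by 187 mm) begins 45 mm behind the grasp point.
Start: joints at [-1.156, 0.689, -0.195, 1.565, 0.157, 0.902, -0.215], TCP at [0.232, 0.58, 0.239] pointing down, gripper open.
Joint ranges: [-3.01, 3.01], [-0.46, 2.08], [-1.47, 1.51], [0.13, 2.56], [-1, 4.14], [0.04, 2.09], [-2.66, 2.66]. Speed limits (rad/s): [2.57, 2.57, 3.14, 3.14, 3.14, 3.14, 3.14].

INTERFACE

Orientations are given as a unit quaternion [x, y, z, w].
In Python, from plant import r gives the robot as it stands. The module is installed in compiled form; this text tells all that it offers.
- The arm moves only by the tool move_arm, never from a script. Its arguments are lists of equal length, an entry for each row: "turn": the turn, a rotation vector about the tool's x, y, z in units of 2 pi rad (1.0 is 2 pi rad), a list of three; "dp": the shift along the tool's x, y, z in units of 2.5 cm (1.0 is 2.5 cm), a list of three; "jaw": the closure, from -1 (fully open) to 1 (shut), so that 0 is half open. In form: {"turn": [[wx, wy, wz], ...], "dp": [[x, y, z], ...], "jaw": [jaw, ...]}. A call has 1 to 10 rows; each row shifts and turns the commanded pose from where the row before left it, along the tool's axes as they then stand; what a row does not reach is not made up. A row lasts 1/12 s, in which the tool goes at most 41.7 mm and 7.16 degrees, less where a joint would pass 70% of its speed; a pose out of reach is approached as far as the arm can. A call with a number of a shift or a turn outside -1 to 1 is refused whole. A call with a gripper value outside its range is refused whole. The fingers move at their own pace and stop on an object; "newtons" is the grip in N (left out, the last holds). Time passes only in rows, so rows that do not move let the fingers close. It gives the time, the measured TCP pose, the force and the opening at its end, in the units of the state.
- r.get_state(): the state, without advancing time (a new reading comes with each control period).
- r.snapshot(name): name is "scene" or "top"; returns a dict with "frame" (480x640x3 uint8, blue, green, red), "mtx" (3x3 intrinsics, pixels), "k1" (the pictures are not rectified: a ray, as slopes to the right and down, at radius r is drawn at 1 + k1 r^2 times it, then the intrinsics apply), "origin" and "orientation" of the camera in the world. Camera axes: x right, y up, looking along -z (the intrinsics and any distortion apply to the point x, -y, -z); pixel columns grow to the right and rows downward; lengths in m; the calibration is good to about 2 mm. A picture is of the moment at which its call begins. There is no depth.
- r.finish_job(): hands the job in, once; it reports no verdict.
The state is a dict: "clock": time; "q": joint angles; "qd": joint speeds; "joint_torque": joint torques, N m; "tool_pos": TCP position; "eef_rot": TCP orientation; "contact_force": force on the tool from outside, world axes, zero at the start; "moment": the same for the moment, N m; "opening": opening from 0.0 (shut) to 1.0 (fully open).
Only numpy, scipy, OpenCV 4.12 (cv2) and the standard library are available. Lean on these libraries where they do the work, as an engineer would, in place of code of your own. Each camera call takes 0.05 s, during which the arm holds its last target.

## Working session

There is one attempt and no reset: what is moved stays moved. The work goes in short steps, Python scripts to look and compute and a tool call to move; the robot and the scene stay as the last step left them, time stands still between calls to the robot, and variables do not carry over. Pictures are saved under pics/ and viewed, and the job is handed in when it is done.

Besides the shell and the picture viewer there is one more tool, called after "Request:" as name(argument=value, ...), one argument or row to a line, values as JSON. move_arm: Moves the arm, as the interface text tells. Shifts and turns lie within -1 to 1; 1 stands for 2.5 cm of shift or 2 pi rad of turn. Its arguments: {"type":"object","properties":{"turn":{"type":"array","items":{"type":"array","items":{"type":"number","minimum":-1,"maximum":1}}},"dp":{"type":"array","items":{"type":"array","items":{"type":"number","minimum":-1,"maximum":1}}},"jaw":{"type":"array","items":{"type":"number"}},"newtons":{"type":"number"}},"required":["turn","dp","jaw"]}

```bash
ls; mkdir -p pics; python3 - <<'E'
from plant import r
import cv2,pickle
print(r.get_state(), r.hold_point_z)
for n in("scene","top"):
    s=r.snapshot(n);cv2.imwrite(f"pics/{n}0.png",s["frame"]);pickle.dump(s,open(f"{n}0.pkl","wb"));print(n,s["mtx"],s["k1"],s["origin"],s["orientation"])
E
```

```text
pics
{'clock': 0.0, 'q': array([-1.1561945 ,  0.68997686, -0.1945361 ,  1.5663197 ,  0.15732894,
        0.90249897, -0.21510393]), 'qd': array([-0.001454  , -0.00077204,  0.00148499,  0.00037575, -0.0010183 ,
        0.00053782, -0.00214291]), 'joint_torque': array([ 1.05750118e-03, -5.27558613e+01, -1.26671333e+00, -1.53425288e+01,
       -5.25925658e-02,  6.59287631e-03,  1.75817991e-04]), 'tool_pos': array([0.23210155, 0.57963769, 0.23792153]), 'eef_rot': array([ 1.89197269e-01,  9.81938683e-01, -8.97560750e-04, -1.01931074e-04]), 'contact_force': array([0.76950343, 0.20807361, 0.22386869]), 'moment': array([-0.08246212,  0.00691536, -0.01513786]), 'opening': 1.0024278103708266} 0.0187
scene [[447.66559274   0.         322.74505832]
 [  0.         447.66559274 241.7207723 ]
 [  0.           0.           1.        ]] -0.007295157898246768 [ 0.92507383 -0.68497928  0.63811135] [0.4403084  0.12102319 0.2216215  0.86160653]
top [[482.94547913   0.         318.05727121]
 [  0.         482.94547913 243.23150214]
 [  0.           0.           1.        ]] -0.05766559710650147 [0.43580001 0.01421747 1.00331942] [ 0.02604244 -0.02678201 -0.70393927  0.70927711]
```

View pics/top0.png

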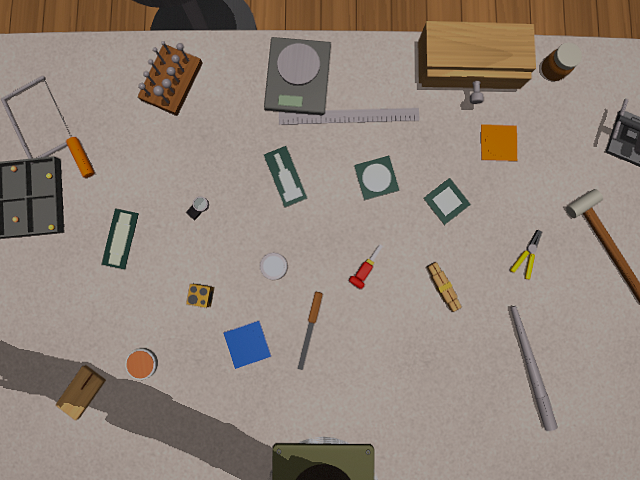

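View pics/scene0.png

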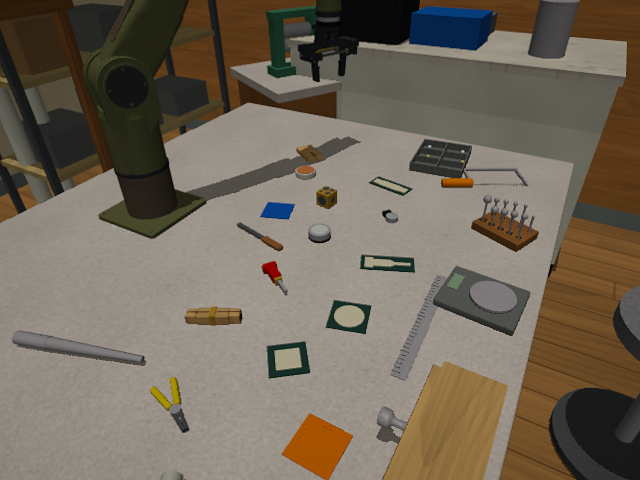

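Candidates by top-view pixel:
- **Doming block:** brass cube (199,295).
- **Round block:** steel disc (273,266), or the orange-topped tin (141,364).
- **Ring clamp:** banded bar (444,287), or the wooden bench-pin (80,390).
- **Pusher:** red-handled (365,267), or the wood-handled file (311,330).
- **Rests (green):** square (447,201), disc (377,177), bar (120,239), pusher (285,176). The orange (499,142) and blue (247,344) sheets are decoys.
- **Loupe:** (199,208).

Next I'll check these in a crop and measure them.

```bash
cat > h.py <<'E'
import numpy as np,cv2
from scipy.spatial.transform import Rotation as R
def px2w(s,uv,z):
    K=s["mtx"];uv=np.atleast_2d(np.asarray(uv,float))
    d=np.stack([(uv[:,0]-K[0,2])/K[0,0],(uv[:,1]-K[1,2])/K[1,1]],1)
    rd=np.linalg.norm(d,axis=1);r_=rd.copy()
    for _ in range(20): r_=rd/(1+s["k1"]*r_**2)
    d=d*(r_/np.maximum(rd,1e-12))[:,None]
    D=R.from_quat(s["orientation"]).apply(np.c_[d[:,0],-d[:,1],-np.ones(len(d))])
    o=np.asarray(s["origin"]);z=np.broadcast_to(z,len(d))
    return (o+D*((z-o[2])/D[:,2])[:,None])
def w2px(s,P):
    P=np.atleast_2d(P)-s["origin"];c=R.from_quat(s["orientation"]).inv().apply(P)
    d=np.c_[c[:,0]/-c[:,2],-c[:,1]/-c[:,2]];r2=(d**2).sum(1)
    d=d*(1+s["k1"]*r2)[:,None];K=s["mtx"]
    return np.c_[d[:,0]*K[0,0]+K[0,2],d[:,1]*K[1,1]+K[1,2]]
E
python3 - <<'E'
import pickle,cv2,numpy as np
from h import *
s=pickle.load(open("top0.pkl","rb"));f=s["frame"]
cv2.imwrite("pics/crop0.png",cv2.resize(f[140:320,90:480],None,fx=2,fy=2,interpolation=cv2.INTER_CUBIC))
hsv=cv2.cvtColor(f,cv2.COLOR_BGR2HSV)
m=cv2.inRange(hsv,(65,60,20),(100,255,120))
cs,_=cv2.findContours(m,cv2.RETR_CCOMP,cv2.CHAIN_APPROX_NONE)
for c in cs:
    if cv2.contourArea(c)<150: continue
    W=px2w(s,c[:,0,:],0.002)[:,:2].astype(np.float32)
    r=cv2.minAreaRect(W*1000); print(c[:,0].mean(0).round(),cv2.contourArea(c),np.round(r[0],1),np.round(r[1],1),round(r[2],1))
# positions of tools' blobs by colour
for n,lo,hi,z in (("red",(0,150,80),(5,255,255),.022),("brass",(10,80,60),(30,255,255),.03)):
    mm=cv2.inRange(hsv,lo,hi);cs,_=cv2.findContours(mm,cv2.RETR_EXTERNAL,cv2.CHAIN_APPROX_NONE)
    for c in cs:
        if cv2.contourArea(c)<100 : continue
        W=px2w(s,c[:,0,:],z)[:,:2].astype(np.float32);r=cv2.minAreaRect(W*1000);print(n,c[:,0].mean(0).round(),np.round(r[0],1),np.round(r[1],1),round(r[2],1))
E
```

```text
[120. 239.] 1283.0 [517.7 430.6] [ 51.9 120.4] 78.0
[119. 238.] 802.5 [517.5 431.2] [ 36.1 115.5] 77.9
[446. 201.] 1022.5 [ 602.2 -255.7] [70.1 69.8] 38.2
[447. 201.] 521.0 [ 602.4 -256.6] [50.  50.2] 37.7
[376. 177.] 1201.5 [ 651.3 -108. ] [76.  75.5] 16.1
[376. 177.] 729.5 [ 651.1 -108. ] [64.3 63.5] 44.9
[285. 176.] 1240.5 [652.4  84.2] [119.9  49.7] 22.6
[286. 179.] 645.0 [652.4  84.6] [109.2  44. ] 22.5
red [361. 275.] [447.  -75.2] [31.4 52.4] 56.6
brass [328. 456.] [75.   0.5] [ 66.9 198.2] 0.1
brass [ 81. 393.] [202.4 491.8] [57.1 98.5] 55.5
brass [140. 364.] [263.  369.9] [51.8 51. ] 1.3
brass [315. 307.] [380.6  18.6] [15.6 61.9] 76.4
brass [198. 295.] [402.4 254.8] [42.6 43.2] 80.6
brass [445. 287.] [ 423.8 -242.4] [104.   27.4] 26.5
brass [525. 264.] [ 471.  -407.6] [44.1 53.7] 63.9
brass [615. 252.] [ 495.5 -601. ] [209.   19.2] 32.4
brass [ 80. 157.] [686. 511.] [95.9 26.9] 28.3
brass [499. 142.] [ 722.1 -360.6] [75.8 76.2] 88.8
brass [500.  83.] [ 848.9 -368.4] [11. 88.] 1.3
brass [448.  83.] [ 848.6 -254.5] [ 10.9 101.8] 1.0
brass [476.  75.] [ 867.2 -323.7] [ 23.6 222.8] 0.3
brass [558.  64.] [ 896.2 -496.6] [57.9 36.2] 40.3
brass [166.  75.] [855.6 330. ] [ 88.8 128.8] 66.9
brass [449.  23.] [ 957.9 -259. ] [164.1 865.3] 1.5
brass [75. 16.] [995.7 539. ] [356.8  77.2] 88.4
```

View pics/crop0.png

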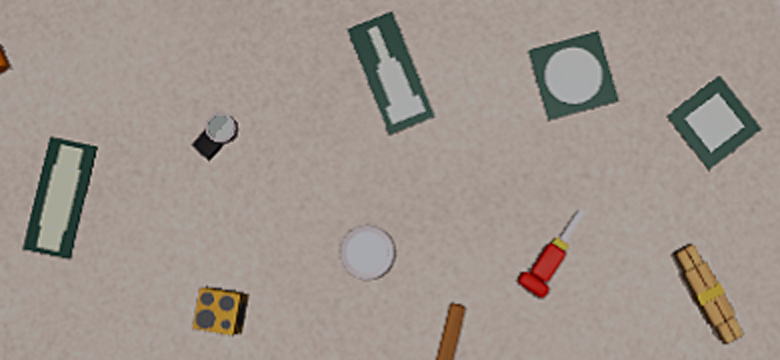

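```bash
python3 - <<'E'
import pickle
from h import *
s=pickle.load(open("top0.pkl","rb"));f=s["frame"];hsv=cv2.cvtColor(f,cv2.COLOR_BGR2HSV)
t=pickle.load(open("scene0.pkl","rb"))
def rep(n,mask,roi,z):
    x0,y0,x1,y1=roi;mm=np.zeros_like(mask);mm[y0:y1,x0:x1]=mask[y0:y1,x0:x1]
    mm=cv2.morphologyEx(mm,cv2.MORPH_CLOSE,np.ones((9,9)))
    cs,_=cv2.findContours(mm,cv2.RETR_EXTERNAL,cv2.CHAIN_APPROX_NONE);c=max(cs,key=cv2.contourArea)
    W=px2w(s,c[:,0],z)[:,:2].astype(np.float32)*1000;r=cv2.minAreaRect(W)
    print(n,np.round(r[0],1),np.round(r[1],1),round(r[2],1)); 
    ctr=np.r_[np.array(r[0])/1000,z]
    u=w2px(t,ctr)[0].round(1);print("   in scene at",u);return W,u
print("block V",f[285:307:3,186:214:3].max(2))
o=[]
o.append(rep("block",cv2.inRange(hsv,(10,80,110),(32,255,255)),(180,275,225,315),.042)[1])
bright=cv2.inRange(hsv,(0,0,178),(180,40,255))
print("disc V",f[266,252:296].max(1), f[266,252:296].ptp(1) if hasattr(f,'ptp') else '')
o.append(rep("disc",cv2.inRange(hsv,(110,15,120),(135,90,255)),(252,246,296,288),.022)[1])
o.append(rep("clamp",cv2.inRange(hsv,(10,80,60),(32,255,255)),(420,255,470,320),.024)[1])
W,u=rep("red",cv2.inRange(hsv,(0,150,80),(5,255,255)),(340,230,390,300),.022);o.append(u)
# tip
fine=cv2.resize(f[235:295,340:390],None,fx=10,fy=10,interpolation=cv2.INTER_CUBIC);cv2.imwrite("pics/pusher0.png",fine)
img=t["frame"].copy()
for u in o: cv2.circle(img,tuple(int(v) for v in u),2,(255,0,255),-1)
for p in [(.5177,.4306),(.6023,-.256),(.6512,-.108),(.6524,.0844)]:
    u=w2px(t,[*p,.002])[0];cv2.circle(img,tuple(int(round(v)) for v in u),2,(0,0,255),-1)
cv2.imwrite("pics/s_chk.png",cv2.resize(img[150:400,170:430],None,fx=3,fy=2.4))
E
```

```text
block V [[168 147 163 161 130 104  48  68 153 172]
 [168 176  74  76 174 103  81 180  28  57]
 [168 167  77  75 178  73  72 144  46  73]
 [170 172 146 167 171  78  78 183  29 161]
 [173  72  73  74 175 171 170 185  19 180]
 [149  73  72  73 176 121 117 172  12 176]
 [164 140  72  91 171  75  77  54  44 171]
 [169 170 155 158 149 156 173  26  85 170]]
block [402.3 252.3] [41.4 41.7] 80.8
   in scene at [326.3 189.8]
disc V [168 166 166 167 164 167 169 155 145 162 161 170 175 174 174 173 174 174
 173 175 174 173 174 173 175 173 174 174 174 174 175 170 167 175 148 101
 154 172 170 170 167 161 161 167] Traceback (most recent call last):
  File "<stdin>", line 18, in <module>
  File "<stdin>", line 8, in rep
ValueError: max() iterable argument is empty
```

```bash
python3 - <<'E'
import pickle
from h import *
s=pickle.load(open("top0.pkl","rb"));f=s["frame"];hsv=cv2.cvtColor(f,cv2.COLOR_BGR2HSV)
t=pickle.load(open("scene0.pkl","rb"))
def rep(n,mask,roi,z):
    x0,y0,x1,y1=roi;mm=np.zeros_like(mask);mm[y0:y1,x0:x1]=mask[y0:y1,x0:x1]
    mm=cv2.morphologyEx(mm,cv2.MORPH_CLOSE,np.ones((9,9)))
    cs,_=cv2.findContours(mm,cv2.RETR_EXTERNAL,cv2.CHAIN_APPROX_NONE);c=max(cs,key=cv2.contourArea)
    W=px2w(s,c[:,0],z)[:,:2].astype(np.float32)*1000;r=cv2.minAreaRect(W)
    print(n,np.round(r[0],1),np.round(r[1],1),round(r[2],1)); 
    ctr=np.r_[np.array(r[0])/1000,z]
    return W,w2px(t,ctr)[0]
o=[]
o.append(rep("block",cv2.inRange(hsv,(10,80,110),(32,255,255)),(180,275,225,315),.042)[1])
print(f[266,256:292:2].tolist())
d=f.astype(int); o.append(rep("disc",((d[...,0]-d[...,2]>-3)*255).astype(np.uint8),(254,248,296,286),.022)[1])
o.append(rep("clamp",cv2.inRange(hsv,(10,80,60),(32,255,255)),(420,255,470,320),.024)[1])
W,u=rep("red",cv2.inRange(hsv,(0,150,80),(5,255,255)),(340,230,390,300),.022);o.append(u)
cv2.imwrite("pics/pusher0.png",cv2.resize(f[235:295,340:390],None,fx=10,fy=10,interpolation=cv2.INTER_CUBIC))
img=t["frame"].copy()
for u in o: cv2.circle(img,tuple(int(round(v)) for v in u),1,(255,0,255),-1)
for p in [(.5177,.4306),(.6023,-.256),(.6512,-.108),(.6524,.0844)]:
    u=w2px(t,[*p,.002])[0];cv2.circle(img,tuple(int(round(v)) for v in u),1,(0,0,255),-1)
cv2.imwrite("pics/s_chk.png",cv2.resize(img[150:390,170:430],None,fx=3,fy=2.4))
E
```

```text
block [402.3 252.3] [41.4 41.7] 80.8
[[144, 151, 164], [147, 156, 169], [138, 135, 145], [157, 153, 161], [175, 170, 168], [174, 169, 168], [174, 169, 169], [173, 169, 168], [174, 169, 168], [174, 169, 169], [175, 169, 169], [174, 169, 168], [174, 169, 168], [175, 170, 169], [166, 162, 167], [148, 143, 146], [133, 140, 154], [150, 157, 170]]
disc [460.2 101.6] [44.7 46.8] 0.5
clamp [ 422.5 -242.5] [105.2  31.9] 33.7
red [447.  -75.2] [31.4 52.4] 56.6
```

View pics/s_chk.png

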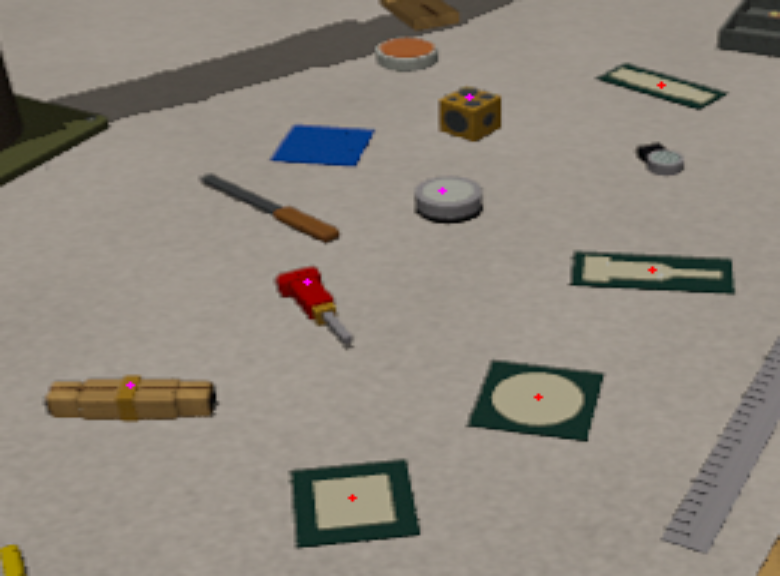

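View pics/pusher0.png

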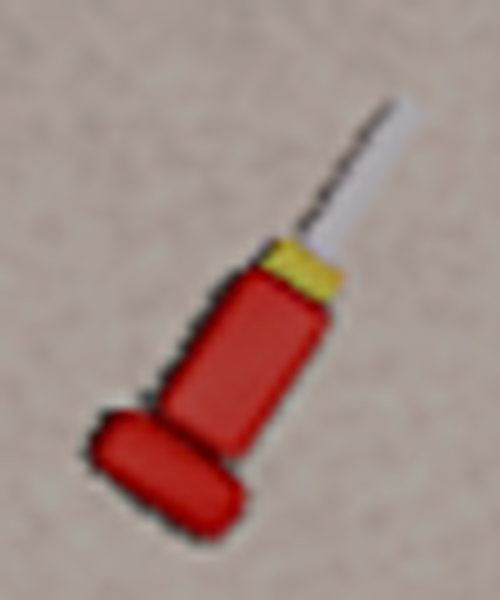

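The top view and scene view agree on every tool and rest. The pusher silhouette's tip points +x+y, and the pusher's own tip points +x−y. I'll refine the clamp and disc, and write the planner.

```bash
cat >> h.py <<'E'
def plan(x,y,z,jawdeg=None):
    """remaining turn about tool z (in turn units, shortest mod 180) and shift in tool units AFTER the turn"""
    from plant import r
    st=r.get_state();p=st["tool_pos"];Rm=R.from_quat(st["eef_rot"])
    yv=Rm.as_matrix()[:,1];cur=np.degrees(np.arctan2(yv[1],yv[0]));zt=Rm.as_matrix()[:,2]
    d=0 if jawdeg is None else (jawdeg-cur+90)%180-90
    # tool z points down: +turn about tool z lowers world yaw
    Rn=R.from_euler('z',d,degrees=True)*Rm
    dp=Rn.inv().apply(np.array([x,y,z])-p)/0.025
    dp0=Rm.inv().apply(np.array([x,y,z])-p)/0.025
    print("t%.2f pos"%st["clock"],p.round(4),"jaw %.1f tilt %.3f"%(cur,np.arccos(-zt[2])),"q",st["q"].round(2),"open %.3f F"%st["opening"],st["contact_force"].round(1))
    print("turn total z %.4f (world %.1f deg) ; dp after turn"%(-d/360,d),dp.round(2)," dp w/o turn",dp0.round(2))
E
python3 - <<'E'
import pickle
from h import *
s=pickle.load(open("top0.pkl","rb"));f=s["frame"];hsv=cv2.cvtColor(f,cv2.COLOR_BGR2HSV)
print("disc",px2w(s,[(273.5,266)],.022))
g=cv2.cvtColor(f,cv2.COLOR_BGR2GRAY)[245:290,252:298];g=cv2.resize(g,None,fx=4,fy=4,interpolation=cv2.INTER_CUBIC)
c=cv2.HoughCircles(g,cv2.HOUGH_GRADIENT,1,100,param1=80,param2=10,minRadius=46,maxRadius=62)
print(c, px2w(s,[(252+c[0,0,0]/4,245+c[0,0,1]/4)],.022))
m=cv2.inRange(hsv,(10,80,60),(32,255,255));ys,xs=np.nonzero(m[258:315,425:465])
W=px2w(s,np.c_[xs+425,ys+258],.024)[:,:2];cc=W.mean(0);w,v=np.linalg.eigh(np.cov(W.T));print("clamp",cc,np.degrees(np.arctan(v[1,1]/v[0,1])))
m=cv2.inRange(hsv,(24,120,100),(32,255,255));ys,xs=np.nonzero(m[258:315,425:465]);print("band",px2w(s,[(xs.mean()+425,ys.mean()+258)],.024),len(xs))
plan(.402,.252,.12,80.8);plan(.402,.252,.12,-9.2)
E
```

```text
disc [[0.46219677 0.10363273 0.022     ]]
[[[87.5 84.5 51.1]]] [[0.46194911 0.10286679 0.022     ]]
clamp [ 0.42295047 -0.24359974] 29.151986709997946
band [[ 0.42160208 -0.24269294  0.024     ]] 47
t0.10 pos [0.2321 0.5797 0.238 ] jaw 68.2 tilt 0.002 q [-1.16  0.69 -0.19  1.57  0.16  0.9  -0.22] open 1.004 F [-0.2  0.  -0.1]
turn total z -0.0350 (world 12.6 deg) ; dp after turn [ -8.8  -11.85   4.74]  dp w/o turn [-11.18  -9.64   4.74]
t0.10 pos [0.2321 0.5797 0.238 ] jaw 68.2 tilt 0.002 q [-1.16  0.69 -0.19  1.57  0.16  0.9  -0.22] open 1.004 F [-0.2  0.  -0.1]
turn total z 0.2150 (world -77.4 deg) ; dp after turn [-11.85   8.81   4.71]  dp w/o turn [-11.18  -9.64   4.74]
```

Request:
move_arm(
  turn=[
    [0,0,-0.0175],
    [0,0,-0.0175],
    [0,0,0],
    [0,0,0],
    [0,0,0],
    [0,0,0],
    [0,0,0],
    [0,0,0],
    [0,0,0],
    [0,0,0],
  ],
  dp=[
    [0,0,0],
    [0,0,0],
    [-0.7,-0.95,0.3],
    [-0.7,-0.95,0.3],
    [-0.7,-0.95,0.3],
    [-0.7,-0.95,0.3],
    [-0.7,-0.95,0.3],
    [-0.7,-0.95,0.3],
    [-0.7,-0.95,0.3],
    [-0.7,-0.95,0.3],
  ],
  jaw=[-1,-1,-1,-1,-1,-1,-1,-1,-1,-1],
  newtons=30,
)

```text
clock: 0.93
tool_pos: [0.3404, 0.3688, 0.1783]
eef_rot: [0.08, 0.997, -0.0, -0.0]
contact_force: [1.0, -0.0, 0.3]
opening: 1.0
```

```bash
python3 -c "
from h import *
plan(.402,.252,.09,80.8)"
```

```text
t0.93 pos [0.3404 0.3688 0.1783] jaw 80.8 tilt 0.000 q [-0.76  0.63 -0.26  1.99  0.29  0.55  0.2 ] open 1.000 F [ 1.  -0.   0.3]
turn total z -0.0000 (world 0.0 deg) ; dp after turn [-3.18 -4.22  3.53]  dp w/o turn [-3.18 -4.22  3.53]
```

Request:
move_arm(
  turn=[
    [0,0,0],
    [0,0,0],
    [0,0,0],
    [0,0,0],
    [0,0,0],
    [0,0,0],
    [0,0,0],
    [0,0,0],
  ],
  dp=[
    [-0.64,-0.84,0.7],
    [-0.64,-0.84,0.7],
    [-0.64,-0.84,0.7],
    [-0.64,-0.84,0.7],
    [-0.64,-0.84,0.7],
    [0,0,0.9],
    [0,0,0.9],
    [0,0,0],
  ],
  jaw=[-1,-1,-1,-1,-1,-1,-1,-1],
)

```text
clock: 1.6
tool_pos: [0.4009, 0.2525, 0.0432]
eef_rot: [0.081, 0.997, -0.002, -0.002]
contact_force: [-0.7, -0.5, -0.3]
opening: 0.998
```

```bash
python3 -c "
from h import *
plan(.402,.252,.006,80.8)
from plant import r
s=r.snapshot('scene');cv2.imwrite('pics/a1.png',cv2.resize(s['frame'][120:270,230:430],None,fx=3,fy=3))"
```

```text
t1.60 pos [0.4009 0.2525 0.0432] jaw 80.8 tilt 0.005 q [-0.6   0.87 -0.09  2.14  0.46  0.15  0.29] open 0.998 F [-0.7 -0.5 -0.3]
turn total z -0.0001 (world 0.0 deg) ; dp after turn [-0.05 -0.01  1.49]  dp w/o turn [-0.05 -0.01  1.49]
```

View pics/a1.png

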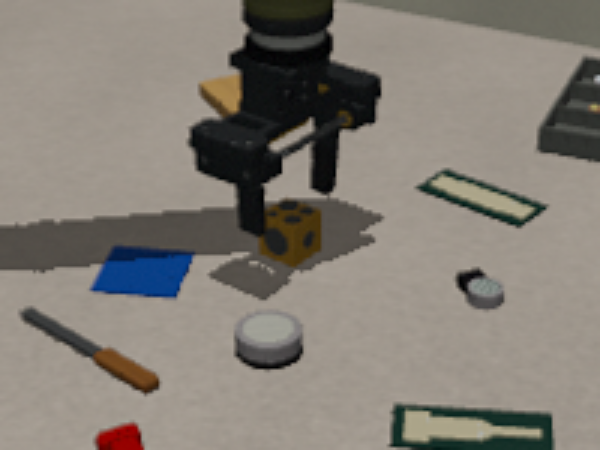

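The fingers straddle the brass block at crop (290,235). Descending and gripping.

Request:
move_arm(
  turn=[
    [0,0,0],
    [0,0,0],
    [0,0,0],
    [0,0,0],
    [0,0,0],
    [0,0,0],
    [0,0,0],
    [0,0,0],
    [0,0,0],
    [0,0,0],
  ],
  dp=[
    [-0.05,0,0.75],
    [0,0,0.7],
    [0,0,0],
    [0,0,0],
    [0,0,0],
    [0,0,0],
    [0,0,0],
    [0,0,0],
    [0,0,0],
    [0,0,0],
  ],
  jaw=[-1,-1,-1,1,1,1,1,1,1,1],
  newtons=40,
)

```text
clock: 2.48
tool_pos: [0.4034, 0.2532, 0.0102]
eef_rot: [0.08, 0.997, -0.0, 0.0]
contact_force: [-0.9, -3.6, 2.5]
opening: 0.495
```

```bash
python3 -c "
from h import *
plan(.6023,-.256,.09,38)"
```

```text
t2.48 pos [0.4034 0.2532 0.0102] jaw 80.8 tilt 0.001 q [-0.63  0.94 -0.04  2.15  0.48  0.07  0.27] open 0.495 F [-0.9 -3.6  2.5]
turn total z 0.1188 (world -42.8 deg) ; dp after turn [-20.95  -6.27  -3.18]  dp w/o turn [-11.12 -18.83  -3.18]
```

Request:
move_arm(
  turn=[
    [0,0,0],
    [0,0,0],
    [0,0,0],
    [0,0,0],
    [0,0,0],
  ],
  dp=[
    [0,0,0],
    [0,0,0],
    [0,0,-0.4],
    [0,0,-0.6],
    [0,0,-0.6],
  ],
  jaw=[1,1,1,1,1],
)

```text
clock: 2.9
tool_pos: [0.4029, 0.2539, 0.0502]
eef_rot: [0.08, 0.997, -0.0, -0.001]
contact_force: [0.2, -0.3, -4.6]
opening: 0.468
```

```bash
python3 -c "
from h import *
plan(.6023,-.256,.09,38)
from plant import r
s=r.snapshot('scene');cv2.imwrite('pics/a2.png',cv2.resize(s['frame'][120:270,230:430],None,fx=3,fy=3))"
```

```text
t2.90 pos [0.4029 0.2539 0.0502] jaw 80.8 tilt 0.001 q [-0.59  0.85 -0.1   2.14  0.47  0.17  0.28] open 0.468 F [ 0.2 -0.3 -4.6]
turn total z 0.1190 (world -42.8 deg) ; dp after turn [-20.98  -6.27  -1.61]  dp w/o turn [-11.12 -18.87  -1.6 ]
```

View pics/a2.png

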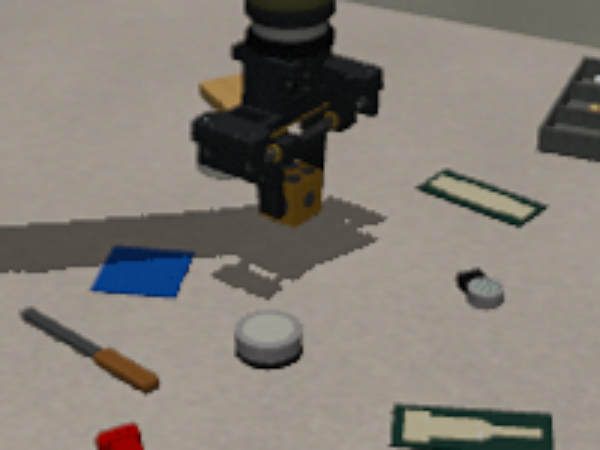

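Request:
move_arm(
  turn=[
    [0,0,0.017],
    [0,0,0.017],
    [0,0,0.017],
    [0,0,0.017],
    [0,0,0.017],
    [0,0,0.017],
    [0,0,0.017],
    [0,0,0],
    [0,0,0],
    [0,0,0],
  ],
  dp=[
    [0,0,-0.4],
    [0,0,-0.4],
    [0,0,-0.4],
    [0,0,-0.4],
    [0,0,0],
    [0,0,0],
    [0,0,0],
    [-0.4,-0.12,0],
    [-0.8,-0.24,0],
    [-0.8,-0.24,0],
  ],
  jaw=[1,1,1,1,1,1,1,1,1,1],
)

```text
clock: 3.78
tool_pos: [0.4223, 0.2046, 0.0897]
eef_rot: [0.436, 0.9, 0.0, -0.0]
contact_force: [0.5, -0.4, -5.1]
opening: 0.473
```

Request:
move_arm(
  turn=[
    [0,0,0],
    [0,0,0],
    [0,0,0],
    [0,0,0],
    [0,0,0],
    [0,0,0],
    [0,0,0],
    [0,0,0],
    [0,0,0],
    [0,0,0],
  ],
  dp=[
    [-0.8,-0.24,0],
    [-0.8,-0.24,0],
    [-0.8,-0.24,0],
    [-0.8,-0.24,0],
    [-0.8,-0.24,0],
    [-0.8,-0.24,0],
    [-0.8,-0.24,0],
    [-0.8,-0.24,0],
    [-0.8,-0.24,0],
    [-0.8,-0.24,0],
  ],
  jaw=[1,1,1,1,1,1,1,1,1,1],
)

```text
clock: 4.62
tool_pos: [0.4979, 0.0084, 0.0896]
eef_rot: [0.438, 0.899, -0.0, -0.0]
contact_force: [0.6, 0.4, -5.3]
opening: 0.474
```

Request:
move_arm(
  turn=[
    [0,0,0],
    [0,0,0],
    [0,0,0],
    [0,0,0],
    [0,0,0],
    [0,0,0],
    [0,0,0],
    [0,0,0],
    [0,0,0],
    [0,0,0],
  ],
  dp=[
    [-0.8,-0.24,0],
    [-0.8,-0.24,0],
    [-0.8,-0.24,0],
    [-0.8,-0.24,0],
    [-0.8,-0.24,0],
    [-0.8,-0.24,0],
    [-0.8,-0.24,0],
    [-0.8,-0.24,0],
    [-0.8,-0.24,0],
    [-0.8,-0.24,0],
  ],
  jaw=[1,1,1,1,1,1,1,1,1,1],
)

```text
clock: 5.45
tool_pos: [0.5726, -0.1865, 0.0892]
eef_rot: [0.438, 0.899, -0.001, -0.001]
contact_force: [0.1, 0.2, -4.1]
opening: 0.473
```

```bash
python3 -c "
from h import *
plan(.6023,-.256,.014,38)"
```

```text
t5.45 pos [ 0.5726 -0.1865  0.0892] jaw 38.1 tilt 0.002 q [ 0.37  0.87 -0.24  1.75  0.35  0.57  0.58] open 0.473 F [ 0.1  0.2 -4.1]
turn total z 0.0002 (world -0.1 deg) ; dp after turn [-2.93 -0.77  3.01]  dp w/o turn [-2.92 -0.78  3.01]
```

Request:
move_arm(
  turn=[
    [0,0,0],
    [0,0,0],
    [0,0,0],
    [0,0,0],
    [0,0,0],
    [0,0,0],
    [0,0,0],
    [0,0,0],
  ],
  dp=[
    [-0.8,-0.2,0],
    [-0.8,-0.2,0],
    [-0.8,-0.2,0],
    [-0.5,-0.17,0.5],
    [0,0,0.7],
    [0,0,0.7],
    [0,0,0.5],
    [0,0,0],
  ],
  jaw=[1,1,1,1,1,1,1,1],
)

```text
clock: 6.12
tool_pos: [0.5996, -0.2531, 0.0263]
eef_rot: [0.438, 0.899, -0.001, -0.003]
contact_force: [-0.5, 0.2, -4.7]
opening: 0.472
```

```bash
python3 -c "
from h import *
plan(.6023,-.256,.0135,38)
from plant import r
s=r.snapshot('scene');cv2.imwrite('pics/a3.png',cv2.resize(s['frame'][280:430,200:400],None,fx=3,fy=3))"
```

```text
t6.12 pos [ 0.5996 -0.2531  0.0263] jaw 38.0 tilt 0.007 q [ 0.46  1.01 -0.24  1.59  0.37  0.59  0.67] open 0.472 F [-0.5  0.2 -4.7]
turn total z 0.0001 (world -0.0 deg) ; dp after turn [-0.16  0.01  0.51]  dp w/o turn [-0.16  0.01  0.51]
```

View pics/a3.png

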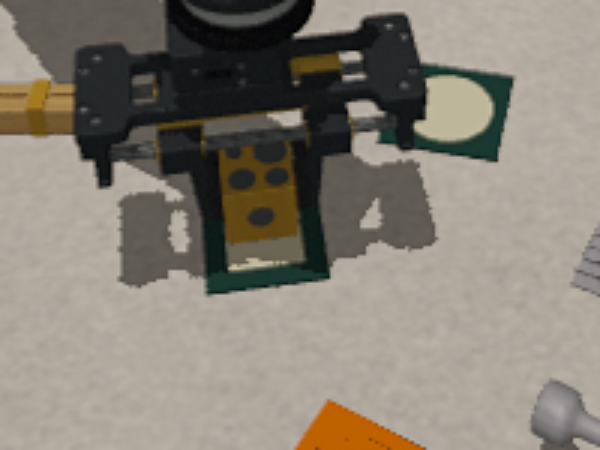

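Request:
move_arm(
  turn=[
    [0,0,0],
    [0,0,0],
    [0,0,0],
    [0,0,0],
  ],
  dp=[
    [-0.16,0,0.25],
    [0,0,0.2],
    [0,0,0.06],
    [0,0,0],
  ],
  jaw=[1,1,1,1],
)

```text
clock: 6.5
tool_pos: [0.6054, -0.2564, 0.0171]
eef_rot: [0.439, 0.899, -0.0, -0.0]
contact_force: [-0.1, -0.3, -4.5]
opening: 0.471
```

Request:
move_arm(
  turn=[
    [0,0,0],
    [0,0,0],
    [0,0,0],
  ],
  dp=[
    [0,0,0.05],
    [0,0,0.03],
    [0,0,0],
  ],
  jaw=[1,1,1],
)

```text
clock: 6.75
tool_pos: [0.6056, -0.2563, 0.0154]
eef_rot: [0.439, 0.899, 0.0, 0.0]
contact_force: [0.1, 0.9, -4.8]
opening: 0.473
```

```bash
python3 -c "
from h import *
plan(.6023,-.256,.0125,38)
plan(.6023,-.256,.0125,38)"
```

```text
t6.75 pos [ 0.6056 -0.2563  0.0154] jaw 38.0 tilt 0.000 q [ 0.45  1.03 -0.24  1.58  0.38  0.58  0.67] open 0.473 F [ 0.1  0.9 -4.8]
turn total z -0.0001 (world 0.0 deg) ; dp after turn [ 0.09 -0.1   0.11]  dp w/o turn [ 0.09 -0.1   0.11]
t6.75 pos [ 0.6056 -0.2563  0.0154] jaw 38.0 tilt 0.000 q [ 0.45  1.03 -0.24  1.58  0.38  0.58  0.67] open 0.473 F [ 0.1  0.9 -4.8]
turn total z -0.0001 (world 0.0 deg) ; dp after turn [ 0.09 -0.1   0.11]  dp w/o turn [ 0.09 -0.1   0.11]
```

Request:
move_arm(
  turn=[
    [0,0,0],
    [0,0,0],
    [0,0,0],
    [0,0,0],
  ],
  dp=[
    [0.09,-0.1,0.04],
    [0,0,0.04],
    [0,0,0.03],
    [0,0,0],
  ],
  jaw=[1,1,1,1],
)

```text
clock: 7.08
tool_pos: [0.6019, -0.2562, 0.0124]
eef_rot: [0.439, 0.899, -0.0, -0.0]
contact_force: [-0.2, 0.6, -4.4]
opening: 0.473
```

Request:
move_arm(
  turn=[
    [0,0,0],
    [0,0,0],
    [0,0,0],
  ],
  dp=[
    [0,0,0.04],
    [0,0,0.04],
    [0,0,0],
  ],
  jaw=[1,1,1],
)

```text
clock: 7.33
tool_pos: [0.6021, -0.2562, 0.0123]
eef_rot: [0.439, 0.899, -0.0, -0.0]
contact_force: [-3.9, 1.4, 9.4]
opening: 0.472
```

Request:
move_arm(
  turn=[
    [0,0,0],
    [0,0,0],
    [0,0,0],
    [0,0,0],
    [0,0,0],
    [0,0,0],
    [0,0,0],
    [0,0,0],
    [0,0,0],
    [0,0,0],
  ],
  dp=[
    [0,0,-0.05],
    [0,0,0],
    [0,0,0],
    [0,0,0],
    [0,0,0],
    [0,0,0],
    [0,0,-0.3],
    [0,0,-0.9],
    [0,0,-0.9],
    [0,0,-0.9],
  ],
  jaw=[0.9,-0.2,-0.5,-0.5,-0.5,-0.5,-0.5,-0.5,-0.5,-0.5],
)

```text
clock: 8.17
tool_pos: [0.602, -0.2561, 0.0878]
eef_rot: [0.439, 0.899, 0.0, -0.0]
contact_force: [-0.2, -0.5, 0.4]
opening: 0.747
```

```bash
python3 -c "
from h import *
plan(.422,-.243,.09,119)
plan(.422,-.243,.09,-61)
from plant import r
s=r.snapshot('scene');cv2.imwrite('pics/a4.png',cv2.resize(s['frame'][260:410,160:360],None,fx=3,fy=3))"
```

```text
t8.17 pos [ 0.602  -0.2561  0.0878] jaw 37.9 tilt 0.000 q [ 0.48  0.92 -0.27  1.58  0.35  0.69  0.7 ] open 0.747 F [-0.2 -0.5  0.4]
turn total z -0.2251 (world 81.1 deg) ; dp after turn [ 6.04  3.95 -0.09]  dp w/o turn [ 4.84 -5.36 -0.09]
t8.17 pos [ 0.602  -0.2561  0.0878] jaw 37.9 tilt 0.000 q [ 0.48  0.92 -0.27  1.58  0.35  0.69  0.7 ] open 0.747 F [-0.2 -0.5  0.4]
turn total z -0.2251 (world 81.1 deg) ; dp after turn [ 6.04  3.95 -0.09]  dp w/o turn [ 4.84 -5.36 -0.09]
```

View pics/a4.png

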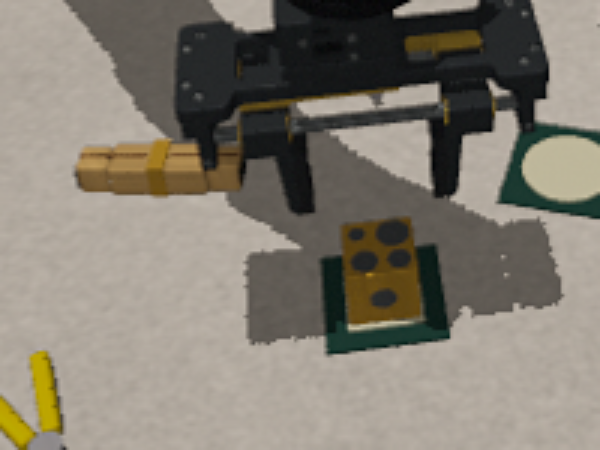

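Request:
move_arm(
  turn=[
    [0,0,-0.0185],
    [0,0,-0.0185],
    [0,0,-0.0185],
    [0,0,-0.0185],
    [0,0,-0.0185],
    [0,0,-0.0185],
    [0,0,-0.0185],
    [0,0,-0.0185],
    [0,0,-0.0185],
    [0,0,-0.0185],
  ],
  dp=[
    [0,0,0],
    [0,0,0],
    [0,0,0],
    [0,0,0],
    [0,0,0],
    [0,0,0],
    [0,0,0],
    [0,0,0],
    [0,0,0],
    [0,0,0],
  ],
  jaw=[-0.2,-0.2,-0.2,-0.2,-0.2,-0.2,-0.2,-0.2,-0.2,-0.2],
)

```text
clock: 9.05
tool_pos: [0.6022, -0.2565, 0.0871]
eef_rot: [-0.129, 0.992, -0.0, 0.0]
contact_force: [0.5, 0.9, -0.2]
opening: 0.601
```

```bash
python3 -c "
from h import *
plan(.422,-.243,.09,118.5)"
```

```text
t9.05 pos [ 0.6022 -0.2565  0.0871] jaw 104.9 tilt 0.001 q [ 0.63  0.97 -0.58  1.57  0.67  0.81  1.6 ] open 0.601 F [ 0.5  0.9 -0.2]
turn total z -0.0379 (world 13.6 deg) ; dp after turn [ 6.08  3.91 -0.12]  dp w/o turn [ 6.83  2.37 -0.12]
```

Request:
move_arm(
  turn=[
    [0,0,-0.019],
    [0,0,-0.019],
    [0,0,0],
    [0,0,0],
    [0,0,0],
    [0,0,0],
    [0,0,0],
    [0,0,0],
    [0,0,0],
    [0,0,0],
  ],
  dp=[
    [0,0,0],
    [0,0,0],
    [0.8,0.52,0],
    [0.8,0.52,0],
    [0.8,0.52,0],
    [0.8,0.52,0],
    [0.8,0.52,0],
    [0.8,0.52,0],
    [0.8,0.5,0],
    [0.48,0.29,0],
  ],
  jaw=[-0.2,-0.2,-0.2,-0.2,-0.2,-0.2,-0.2,-0.2,-0.2,-0.2],
)

```text
clock: 9.88
tool_pos: [0.419, -0.2422, 0.0871]
eef_rot: [-0.243, 0.97, 0.0, -0.001]
contact_force: [-0.5, -0.4, 0.2]
opening: 0.598
```

Request:
move_arm(
  turn=[
    [0,0,0],
    [0,0,0],
    [0,0,0],
  ],
  dp=[
    [0,0,0.8],
    [0,0,0.8],
    [0,0,0],
  ],
  jaw=[-0.2,-0.2,-0.2],
)

```text
clock: 10.13
tool_pos: [0.4209, -0.2418, 0.0451]
eef_rot: [-0.244, 0.97, 0.001, -0.001]
contact_force: [0.0, 0.2, -0.7]
opening: 0.602
```

```bash
python3 -c "
from h import *
plan(.422,-.243,.005,118.5)
from plant import r
s=r.snapshot('scene');cv2.imwrite('pics/a5.png',cv2.resize(s['frame'][230:380,110:310],None,fx=3,fy=3))"
```

```text
t10.13 pos [ 0.4209 -0.2418  0.0451] jaw 118.2 tilt 0.003 q [ 0.67  0.89 -0.4   2.1   1.03  0.36  1.47] open 0.602 F [ 0.   0.2 -0.7]
turn total z -0.0007 (world 0.3 deg) ; dp after turn [-0.02 -0.07  1.6 ]  dp w/o turn [-0.02 -0.07  1.6 ]
```

View pics/a5.png

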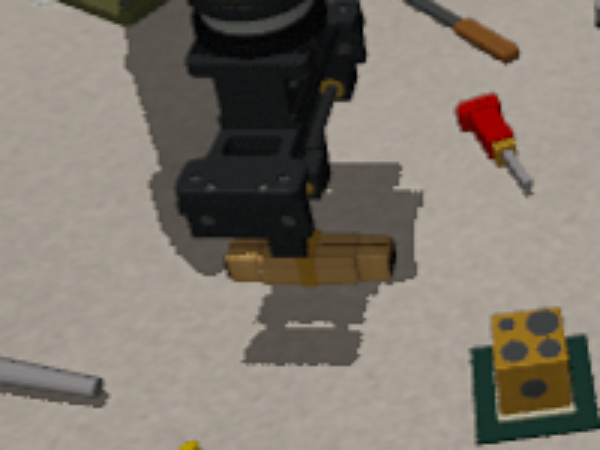

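Request:
move_arm(
  turn=[
    [0,0,0],
    [0,0,0],
    [0,0,0],
    [0,0,0],
    [0,0,0],
    [0,0,0],
    [0,0,0],
    [0,0,0],
    [0,0,0],
    [0,0,0],
  ],
  dp=[
    [0,-0.05,0.7],
    [0,0,0.6],
    [0,0,0.3],
    [0,0,0],
    [0,0,0],
    [0,0,0],
    [0,0,0],
    [0,0,0],
    [0,0,0],
    [0,0,0],
  ],
  jaw=[-0.2,-0.2,-0.2,-0.2,1,1,1,1,1,1],
  newtons=25,
)

```text
clock: 11.02
tool_pos: [0.423, -0.2434, 0.0073]
eef_rot: [-0.244, 0.97, -0.0, 0.0]
contact_force: [-0.3, -0.7, 5.4]
opening: 0.3
```

Request:
move_arm(
  turn=[
    [0,0,0],
    [0,0,0],
  ],
  dp=[
    [0,0,0],
    [0,0,0],
  ],
  jaw=[1,1],
)

```text
clock: 11.18
tool_pos: [0.423, -0.2434, 0.0074]
eef_rot: [-0.244, 0.97, -0.001, 0.0]
contact_force: [0.3, 0.2, 6.8]
opening: 0.293
```

```bash
python3 -c "
from h import *
plan(.5177,.4306,.09,78)"
```

```text
t11.18 pos [ 0.423  -0.2434  0.0074] jaw 118.2 tilt 0.001 q [ 0.6   0.95 -0.28  2.1   1.16  0.25  1.35] open 0.293 F [0.3 0.2 6.8]
turn total z 0.1117 (world -40.2 deg) ; dp after turn [ 1.9  27.15 -3.34]  dp w/o turn [-16.09  21.96  -3.32]
```

Request:
move_arm(
  turn=[
    [0,0,0],
    [0,0,0],
    [0,0,0],
    [0,0,0],
    [0,0,0.0186],
    [0,0,0.0186],
    [0,0,0.0186],
    [0,0,0.0186],
    [0,0,0.0186],
    [0,0,0.0186],
  ],
  dp=[
    [0,0,-0.5],
    [0,0,-0.9],
    [0,0,-0.9],
    [0,0,-0.9],
    [0,0,0],
    [0,0,0],
    [0,0,0],
    [0,0,0],
    [0,0,0],
    [0,0,0],
  ],
  jaw=[1,1,1,1,1,1,1,1,1,1],
)

```text
clock: 12.02
tool_pos: [0.4223, -0.243, 0.0867]
eef_rot: [0.107, 0.994, 0.0, -0.0]
contact_force: [-0.4, 0.6, -0.8]
opening: 0.293
```

```bash
python3 -c "
from h import *
plan(.5177,.4306,.09,78)
from plant import r
s=r.snapshot('scene');cv2.imwrite('pics/a6.png',cv2.resize(s['frame'][230:380,110:310],None,fx=3,fy=3))"
```

```text
t12.02 pos [ 0.4223 -0.243   0.0867] jaw 77.7 tilt 0.000 q [ 0.63  0.8  -0.33  2.09  0.71  0.37  1.07] open 0.293 F [-0.4  0.6 -0.8]
turn total z -0.0008 (world 0.3 deg) ; dp after turn [ 1.87 27.15 -0.13]  dp w/o turn [ 2.01 27.14 -0.13]
```

View pics/a6.png

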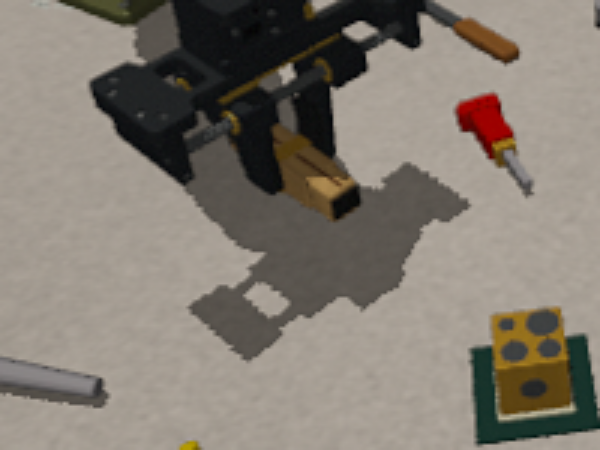

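Clamp held level. Moving it to the bar rest.

Request:
move_arm(
  turn=[
    [0,0,0],
    [0,0,0],
    [0,0,0],
    [0,0,0],
    [0,0,0],
    [0,0,0],
    [0,0,0],
    [0,0,0],
    [0,0,0],
    [0,0,0],
  ],
  dp=[
    [0.05,0.5,0],
    [0.07,1,0],
    [0.07,1,0],
    [0.07,1,0],
    [0.07,1,0],
    [0.07,1,0],
    [0.07,1,0],
    [0.07,1,0],
    [0.07,1,0],
    [0.07,1,0],
  ],
  jaw=[1,1,1,1,1,1,1,1,1,1],
)

```text
clock: 12.9
tool_pos: [0.455, -0.0058, 0.0867]
eef_rot: [0.103, 0.995, 0.0, -0.0]
contact_force: [0.2, -0.4, -0.5]
opening: 0.291
```

Request:
move_arm(
  turn=[
    [0,0,0],
    [0,0,0],
    [0,0,0],
    [0,0,0],
    [0,0,0],
    [0,0,0],
    [0,0,0],
    [0,0,0],
    [0,0,0],
    [0,0,0],
  ],
  dp=[
    [0.07,1,0],
    [0.07,1,0],
    [0.07,1,0],
    [0.07,1,0],
    [0.07,1,0],
    [0.07,1,0],
    [0.07,1,0],
    [0.07,1,0],
    [0.07,1,0],
    [0.07,1,0],
  ],
  jaw=[1,1,1,1,1,1,1,1,1,1],
)

```text
clock: 13.73
tool_pos: [0.4894, 0.2421, 0.0866]
eef_rot: [0.103, 0.995, -0.0, -0.0]
contact_force: [-0.8, 0.3, -0.3]
opening: 0.29
```

```bash
python3 -c "
from h import *
plan(.5177,.4306,.009,78)"
```

```text
t13.73 pos [0.4894 0.2421 0.0866] jaw 78.2 tilt 0.001 q [-0.4   0.83 -0.25  1.92  0.43  0.45  0.41] open 0.290 F [-0.8  0.3 -0.3]
turn total z 0.0006 (world -0.2 deg) ; dp after turn [0.46 7.61 3.1 ]  dp w/o turn [0.43 7.61 3.1 ]
```

Request:
move_arm(
  turn=[
    [0,0,0],
    [0,0,0],
    [0,0,0],
    [0,0,0],
    [0,0,0],
    [0,0,0],
    [0,0,0],
    [0,0,0],
    [0,0,0],
    [0,0,0],
  ],
  dp=[
    [0.05,1,0],
    [0.05,1,0],
    [0.05,1,0],
    [0.05,1,0],
    [0.05,1,0],
    [0.05,1,0],
    [0.05,0.9,0],
    [0.05,0.6,0],
    [0,0.1,0.6],
    [0,0,0],
  ],
  jaw=[1,1,1,1,1,1,1,1,1,1],
)

```text
clock: 14.57
tool_pos: [0.5174, 0.4283, 0.0686]
eef_rot: [0.103, 0.995, -0.002, -0.002]
contact_force: [-0.3, -1.0, -1.7]
opening: 0.292
```

Request:
move_arm(
  turn=[
    [0,0,0],
    [0,0,0],
    [0,0,0],
    [0,0,0],
  ],
  dp=[
    [0,0,0.8],
    [0,0,0.7],
    [0,0,0.4],
    [0,0,0],
  ],
  jaw=[1,1,1,1],
)

```text
clock: 14.9
tool_pos: [0.5179, 0.4253, 0.0211]
eef_rot: [0.104, 0.995, -0.003, -0.002]
contact_force: [-0.1, -0.5, 0.2]
opening: 0.293
```

```bash
python3 -c "
from h import *
plan(.5177,.4306,.009,78)
from plant import r
s=r.snapshot('scene');cv2.imwrite('pics/a7.png',cv2.resize(s['frame'][80:230,290:490],None,fx=3,fy=3))"
```

```text
t14.90 pos [0.5179 0.4253 0.0211] jaw 78.0 tilt 0.007 q [-0.63  1.04 -0.25  1.53  0.37  0.63  0.3 ] open 0.293 F [-0.1 -0.5  0.2]
turn total z 0.0001 (world -0.0 deg) ; dp after turn [0.05 0.21 0.48]  dp w/o turn [0.05 0.21 0.48]
```

View pics/a7.png

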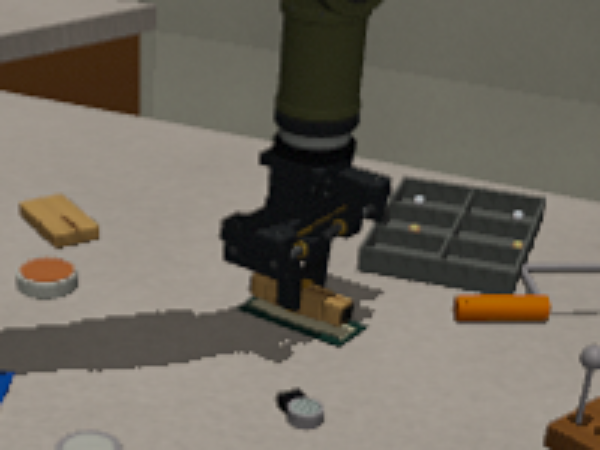

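Request:
move_arm(
  turn=[
    [0,0,0],
    [0,0,0],
    [0,0,0],
    [0,0,0],
  ],
  dp=[
    [0,0,0.25],
    [0,0,0.08],
    [0,0,0],
    [0,0,0],
  ],
  jaw=[1,1,1,1],
)

```text
clock: 15.28
tool_pos: [0.5196, 0.4291, 0.0164]
eef_rot: [0.104, 0.995, 0.0, 0.0]
contact_force: [-0.6, -0.1, -1.5]
opening: 0.291
```

```bash
python3 -c "
from h import *
plan(.5177,.4306,.009,78)"
```

```text
t15.28 pos [0.5196 0.4291 0.0164] jaw 78.0 tilt 0.001 q [-0.63  1.05 -0.25  1.52  0.37  0.62  0.3 ] open 0.291 F [-0.6 -0.1 -1.5]
turn total z 0.0001 (world -0.0 deg) ; dp after turn [0.09 0.04 0.3 ]  dp w/o turn [0.09 0.04 0.3 ]
```

Request:
move_arm(
  turn=[
    [0,0,0],
    [0,0,0],
    [0,0,0],
    [0,0,0],
    [0,0,0],
  ],
  dp=[
    [0.07,0.04,0.12],
    [0,0,0.1],
    [0,0,0.05],
    [0,0,0],
    [0,0,0],
  ],
  jaw=[1,1,1,1,1],
)

```text
clock: 15.7
tool_pos: [0.5176, 0.4307, 0.0095]
eef_rot: [0.104, 0.995, 0.0, -0.0]
contact_force: [-2.1, -0.2, 2.7]
opening: 0.289
```

Request:
move_arm(
  turn=[
    [0,0,0],
    [0,0,0],
    [0,0,0],
    [0,0,0],
    [0,0,0],
    [0,0,0],
    [0,0,0],
    [0,0,0],
    [0,0,0],
    [0,0,0],
  ],
  dp=[
    [0,0,0],
    [0,0,0],
    [0,0,0],
    [0,0,0],
    [0,0,0],
    [0,0,0],
    [0,0,-0.3],
    [0,0,-0.9],
    [0,0,-0.9],
    [0,0,-0.9],
  ],
  jaw=[0,-0.3,-0.3,-0.3,-0.3,-0.3,-0.3,-0.3,-0.3,-0.3],
)

```text
clock: 16.53
tool_pos: [0.5177, 0.4303, 0.0854]
eef_rot: [0.104, 0.995, -0.0, -0.0]
contact_force: [-0.1, -0.5, 0.3]
opening: 0.648
```

```bash
python3 -c "
from h import *
plan(.462,.103,.09,70)
from plant import r
s=r.snapshot('scene');cv2.imwrite('pics/a8.png',cv2.resize(s['frame'][80:230,290:490],None,fx=3,fy=3))"
```

```text
t16.53 pos [0.5177 0.4303 0.0854] jaw 78.1 tilt 0.000 q [-0.62  0.95 -0.28  1.51  0.34  0.73  0.32] open 0.648 F [-0.1 -0.5  0.3]
turn total z 0.0224 (world -8.1 deg) ; dp after turn [ -2.38 -13.06  -0.18]  dp w/o turn [ -0.53 -13.27  -0.18]
```

View pics/a8.png

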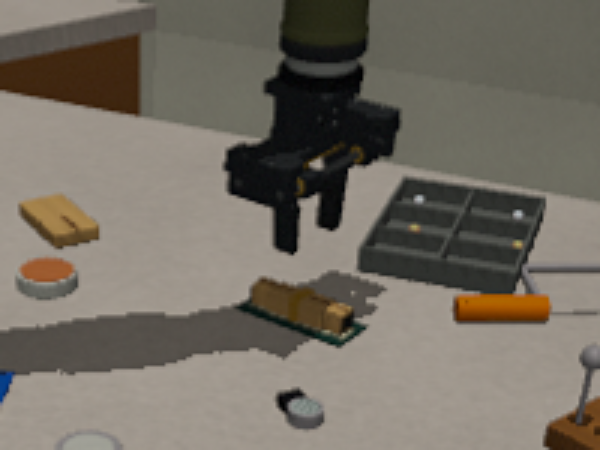

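Request:
move_arm(
  turn=[
    [0,0,0],
    [0,0,0],
    [0,0,0],
    [0,0,0],
    [0,0,0],
    [0,0,0],
    [0,0,0],
    [0,0,0],
    [0,0,0],
    [0,0,0],
  ],
  dp=[
    [-0.04,-1,0],
    [-0.04,-1,0],
    [-0.04,-1,0],
    [-0.04,-1,0],
    [-0.04,-1,0],
    [-0.04,-1,0],
    [-0.04,-1,0],
    [-0.04,-1,0],
    [-0.04,-1,0],
    [-0.04,-1,0],
  ],
  jaw=[-0.8,-0.8,-0.8,-0.8,-0.8,-0.8,-0.8,-0.8,-0.8,-0.8],
)

```text
clock: 17.42
tool_pos: [0.476, 0.1828, 0.0848]
eef_rot: [0.104, 0.995, 0.0, 0.001]
contact_force: [0.6, 0.4, -0.2]
opening: 0.902
```

Request:
move_arm(
  turn=[
    [0,0,0],
    [0,0,0],
    [0,0,0],
    [0,0,0],
    [0,0,0],
    [0,0,0],
    [0,0,0],
    [0,0,0],
  ],
  dp=[
    [-0.04,-1,0],
    [-0.04,-1,0],
    [-0.04,-0.9,0],
    [-0.01,-0.37,0],
    [0,0,0.6],
    [0,0,0.7],
    [0,0,0.4],
    [0,0,0],
  ],
  jaw=[-0.8,-0.8,-0.8,-0.8,-0.8,-0.8,-0.8,-0.8],
)

```text
clock: 18.08
tool_pos: [0.4619, 0.104, 0.0405]
eef_rot: [0.103, 0.995, 0.0, -0.001]
contact_force: [-0.0, 0.6, -0.5]
opening: 0.902
```

```bash
python3 -c "
from h import *
plan(.462,.103,.006)
from plant import r
s=r.snapshot('scene');cv2.imwrite('pics/a9.png',cv2.resize(s['frame'][150:300,230:430],None,fx=3,fy=3))"
```

```text
t18.08 pos [0.4619 0.104  0.0405] jaw 78.1 tilt 0.001 q [-0.25  0.87 -0.11  2.15  0.57  0.15  0.47] open 0.902 F [-0.   0.6 -0.5]
turn total z 0.0000 (world 0.0 deg) ; dp after turn [-0.01 -0.04  1.38]  dp w/o turn [-0.01 -0.04  1.38]
```

View pics/a9.png

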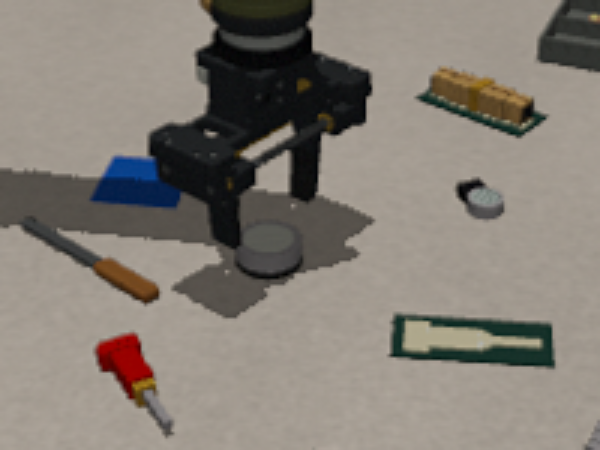

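Request:
move_arm(
  turn=[
    [0,0,0],
    [0,0,0],
    [0,0,0],
    [0,0,0],
    [0,0,0],
    [0,0,0],
    [0,0,0],
    [0,0,0],
    [0,0,0],
    [0,0,0],
  ],
  dp=[
    [0,0,0.6],
    [0,0,0.5],
    [0,0,0.28],
    [0,0,0],
    [0,0,0],
    [0,0,0],
    [0,0,0],
    [0,0,0],
    [0,0,0],
    [0,0,0],
  ],
  jaw=[-0.8,-0.8,-0.8,-0.8,1,1,1,1,1,1],
  newtons=40,
)

```text
clock: 18.97
tool_pos: [0.4627, 0.1036, 0.0078]
eef_rot: [0.104, 0.995, 0.001, 0.001]
contact_force: [1.1, 0.9, 7.0]
opening: 0.624
```

Request:
move_arm(
  turn=[
    [0,0,0],
    [0,0,0],
  ],
  dp=[
    [0,0,0],
    [0,0,0],
  ],
  jaw=[1,1],
)

```text
clock: 19.13
tool_pos: [0.4627, 0.1036, 0.0078]
eef_rot: [0.104, 0.995, 0.001, 0.001]
contact_force: [-0.5, 1.8, 6.5]
opening: 0.624
```

```bash
python3 -c "
from h import *
plan(.6512,-.108,.09)"
```

```text
t19.13 pos [0.4627 0.1036 0.0078] jaw 78.1 tilt 0.002 q [-0.29  0.94 -0.04  2.15  0.61  0.06  0.44] open 0.624 F [-0.5  1.8  6.5]
turn total z 0.0000 (world 0.0 deg) ; dp after turn [-9.13 -6.72 -3.29]  dp w/o turn [-9.13 -6.72 -3.29]
```

Request:
move_arm(
  turn=[
    [0,0,0],
    [0,0,0],
    [0,0,0],
    [0,0,0],
    [0,0,0],
    [0,0,0],
    [0,0,0],
    [0,0,0],
    [0,0,0],
    [0,0,0],
  ],
  dp=[
    [0,0,-0.4],
    [0,0,-0.7],
    [0,0,-0.7],
    [0,0,-0.7],
    [0,0,-0.7],
    [-0.4,-0.3,0],
    [-0.7,-0.52,0],
    [-0.7,-0.52,0],
    [-0.7,-0.52,0],
    [-0.7,-0.52,0],
  ],
  jaw=[1,1,1,1,1,1,1,1,1,1],
)

```text
clock: 19.97
tool_pos: [0.5277, 0.0267, 0.0868]
eef_rot: [0.104, 0.995, -0.001, -0.001]
contact_force: [-0.9, 0.5, -3.8]
opening: 0.625
```

```bash
python3 -c "
from h import *
plan(.6512,-.108,.01)
from plant import r
s=r.snapshot('scene');cv2.imwrite('pics/a10.png',cv2.resize(s['frame'][150:300,230:430],None,fx=3,fy=3))"
```

```text
t19.97 pos [0.5277 0.0267 0.0868] jaw 78.0 tilt 0.002 q [ 0.05  0.82 -0.32  1.97  0.56  0.44  0.67] open 0.625 F [-0.9  0.5 -3.8]
turn total z 0.0000 (world 0.0 deg) ; dp after turn [-5.96 -4.24  3.07]  dp w/o turn [-5.96 -4.24  3.07]
```

View pics/a10.png

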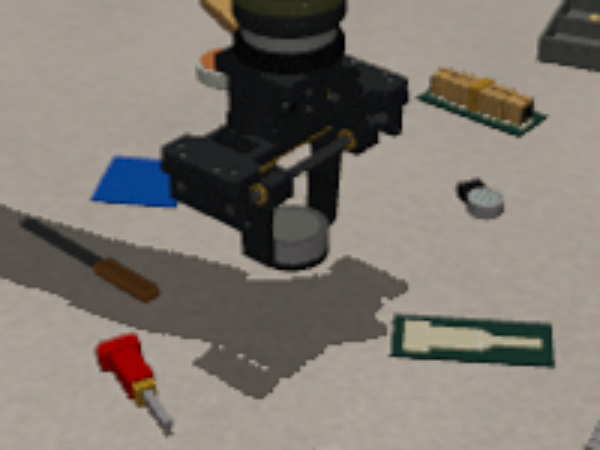

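Round block held level.

Request:
move_arm(
  turn=[
    [0,0,0],
    [0,0,0],
    [0,0,0],
    [0,0,0],
    [0,0,0],
    [0,0,0],
    [0,0,0],
    [0,0,0],
    [0,0,0],
    [0,0,0],
  ],
  dp=[
    [-0.7,-0.52,0],
    [-0.7,-0.52,0],
    [-0.7,-0.52,0],
    [-0.7,-0.52,0],
    [-0.7,-0.52,0],
    [-0.7,-0.5,0],
    [-0.7,-0.5,0],
    [-0.6,-0.4,0],
    [-0.2,-0.1,0.3],
    [0,0,0.3],
  ],
  jaw=[1,1,1,1,1,1,1,1,1,1],
)

```text
clock: 20.85
tool_pos: [0.6462, -0.1034, 0.071]
eef_rot: [0.106, 0.994, -0.001, -0.0]
contact_force: [-0.8, -0.6, -4.4]
opening: 0.624
```

Request:
move_arm(
  turn=[
    [0,0,0],
    [0,0,0],
    [0,0,0],
    [0,0,0],
    [0,0,0],
    [0,0,0],
  ],
  dp=[
    [0,0,0.7],
    [0,0,0.7],
    [0,0,0.5],
    [0,0,0.2],
    [0,0,0],
    [0,0,0],
  ],
  jaw=[1,1,1,1,1,1],
)

```text
clock: 21.35
tool_pos: [0.6459, -0.1008, 0.0196]
eef_rot: [0.104, 0.995, 0.0, -0.0]
contact_force: [1.4, 0.4, -3.5]
opening: 0.628
```

```bash
python3 -c "
from h import *
plan(.6512,-.108,.01)
from plant import r
s=r.snapshot('scene');cv2.imwrite('pics/a11.png',cv2.resize(s['frame'][230:380,250:450],None,fx=3,fy=3))"
```

```text
t21.35 pos [ 0.6459 -0.1008  0.0196] jaw 78.1 tilt 0.001 q [ 0.28  1.04 -0.38  1.59  0.57  0.63  0.97] open 0.628 F [ 1.4  0.4 -3.5]
turn total z 0.0000 (world 0.0 deg) ; dp after turn [-0.27 -0.24  0.38]  dp w/o turn [-0.27 -0.24  0.38]
```

View pics/a11.png

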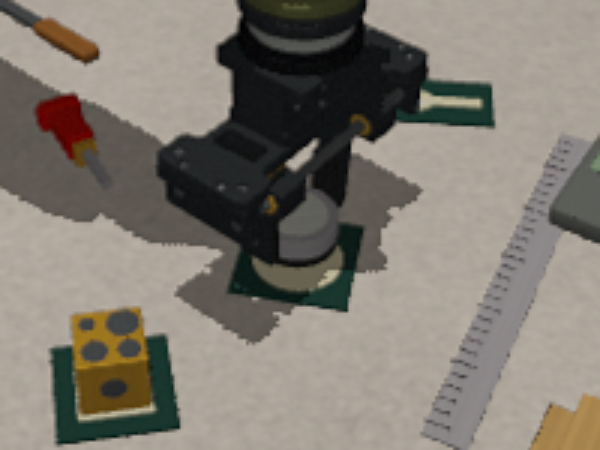

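Request:
move_arm(
  turn=[
    [0,0,0],
    [0,0,0],
    [0,0,0],
    [0,0,0],
    [0,0,0],
    [0,0,0],
  ],
  dp=[
    [-0.27,-0.24,0],
    [0,0,0.15],
    [0,0,0.12],
    [0,0,0.06],
    [0,0,0],
    [0,0,0],
  ],
  jaw=[1,1,1,1,1,1],
)

```text
clock: 21.9
tool_pos: [0.6514, -0.1086, 0.0113]
eef_rot: [0.104, 0.995, 0.0, -0.0]
contact_force: [-0.3, 0.5, -4.1]
opening: 0.624
```

```bash
python3 -c "
from h import *
plan(.6512,-.108,.0098)"
```

```text
t21.90 pos [ 0.6514 -0.1086  0.0113] jaw 78.1 tilt 0.001 q [ 0.29  1.06 -0.38  1.56  0.58  0.64  0.98] open 0.624 F [-0.3  0.5 -4.1]
turn total z 0.0000 (world 0.0 deg) ; dp after turn [0.01 0.02 0.06]  dp w/o turn [0.01 0.02 0.06]
```

Request:
move_arm(
  turn=[
    [0,0,0],
    [0,0,0],
    [0,0,0],
    [0,0,0],
  ],
  dp=[
    [0,0,0.06],
    [0,0,0.04],
    [0,0,0],
    [0,0,0],
  ],
  jaw=[1,1,1,1],
)

```text
clock: 22.23
tool_pos: [0.6518, -0.1085, 0.0099]
eef_rot: [0.104, 0.995, 0.0, 0.0]
contact_force: [-2.9, 0.1, 6.0]
opening: 0.629
```

In contact, so releasing.

Request:
move_arm(
  turn=[
    [0,0,0],
    [0,0,0],
    [0,0,0],
    [0,0,0],
    [0,0,0],
    [0,0,0],
    [0,0,0],
    [0,0,0],
    [0,0,0],
    [0,0,0],
  ],
  dp=[
    [0,0,0],
    [0,0,0],
    [0,0,0],
    [0,0,0],
    [0,0,0],
    [0,0,0],
    [0,0,-0.3],
    [0,0,-0.9],
    [0,0,-0.9],
    [0,0,-0.9],
  ],
  jaw=[-0.3,-0.7,-0.7,-0.7,-0.7,-0.7,-0.7,-0.7,-0.7,-0.7],
)

```text
clock: 23.07
tool_pos: [0.6514, -0.1087, 0.0851]
eef_rot: [0.104, 0.995, 0.0, -0.0]
contact_force: [0.7, 1.4, -0.0]
opening: 0.85
```

```bash
python3 -c "
from h import *
plan(.4545,-.080,.09,57)
from plant import r
s=r.snapshot('scene');cv2.imwrite('pics/a12.png',cv2.resize(s['frame'][230:380,250:450],None,fx=3,fy=3))"
```

```text
t23.07 pos [ 0.6514 -0.1087  0.0851] jaw 78.1 tilt 0.000 q [ 0.32  0.96 -0.43  1.55  0.53  0.75  1.02] open 0.850 F [ 0.7  1.4 -0. ]
turn total z 0.0585 (world -21.1 deg) ; dp after turn [ 7.23 -3.33 -0.19]  dp w/o turn [ 7.94 -0.51 -0.19]
```

View pics/a12.png

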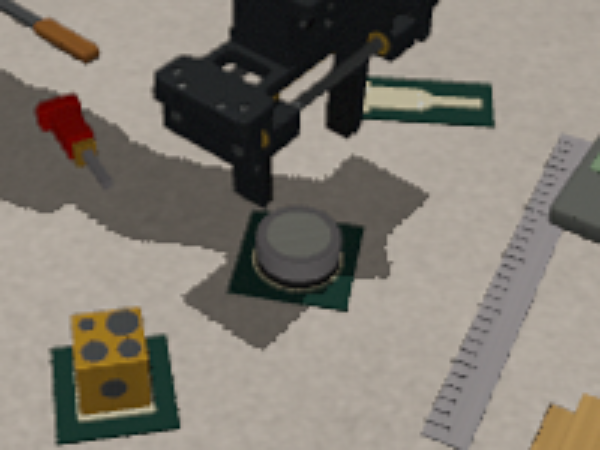

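Request:
move_arm(
  turn=[
    [0,0,0.0146],
    [0,0,0.0146],
    [0,0,0.0146],
    [0,0,0.0147],
    [0,0,0],
    [0,0,0],
    [0,0,0],
    [0,0,0],
    [0,0,0],
    [0,0,0],
  ],
  dp=[
    [0,0,0],
    [0,0,0],
    [0,0,0],
    [0,0,0],
    [0.8,-0.37,0],
    [0.8,-0.37,0],
    [0.8,-0.37,0],
    [0.8,-0.37,0],
    [0.8,-0.37,0],
    [0.8,-0.37,0],
  ],
  jaw=[-0.2,-0.2,-0.2,-0.2,-0.2,-0.2,-0.2,-0.2,-0.2,-0.2],
)

```text
clock: 23.95
tool_pos: [0.52, -0.0898, 0.0846]
eef_rot: [0.284, 0.959, 0.0, 0.0]
contact_force: [0.4, 1.2, 0.1]
opening: 0.598
```

Request:
move_arm(
  turn=[
    [0,0,0],
    [0,0,0],
    [0,0,0],
    [0,0,0],
    [0,0,0],
    [0,0,0],
    [0,0,0],
  ],
  dp=[
    [0.8,-0.37,0],
    [0.8,-0.37,0],
    [0.8,-0.37,0],
    [0,0,0.6],
    [0,0,0.7],
    [0,0,0.3],
    [0,0,0],
  ],
  jaw=[-0.2,-0.2,-0.2,-0.2,-0.2,-0.2,-0.2],
)

```text
clock: 24.53
tool_pos: [0.4551, -0.0802, 0.043]
eef_rot: [0.284, 0.959, -0.0, -0.001]
contact_force: [0.3, -0.6, -0.5]
opening: 0.599
```

```bash
python3 -c "
from h import *
plan(.4545,-.080,.006,57)
from plant import r
s=r.snapshot('scene');cv2.imwrite('pics/a13.png',cv2.resize(s['frame'][180:330,180:380],None,fx=3,fy=3))"
```

```text
t24.53 pos [ 0.4551 -0.0802  0.043 ] jaw 57.0 tilt 0.001 q [ 0.12  0.86 -0.08  2.18  0.56  0.12  0.51] open 0.599 F [ 0.3 -0.6 -0.5]
turn total z 0.0001 (world -0.0 deg) ; dp after turn [ 0.02 -0.01  1.48]  dp w/o turn [ 0.02 -0.01  1.48]
```

View pics/a13.png

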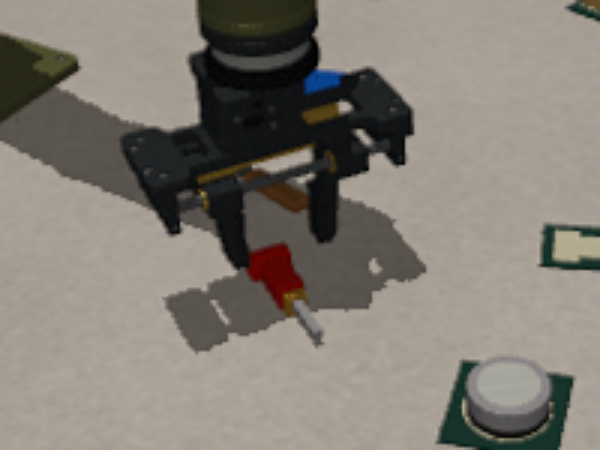

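Request:
move_arm(
  turn=[
    [0,0,0],
    [0,0,0],
    [0,0,0],
    [0,0,0],
    [0,0,0],
    [0,0,0],
  ],
  dp=[
    [0,0,0.6],
    [0,0,0.5],
    [0,0,0.28],
    [0,0,0],
    [0,0,0],
    [0,0,0],
  ],
  jaw=[-0.2,-0.2,-0.2,-0.2,-0.2,-0.2],
  newtons=25,
)

```text
clock: 25.08
tool_pos: [0.4568, -0.0808, 0.0114]
eef_rot: [0.284, 0.959, 0.0, -0.0]
contact_force: [0.6, -0.6, 0.2]
opening: 0.602
```

```bash
python3 -c "
from h import *
plan(.4545,-.080,.006,57)"
```

```text
t25.08 pos [ 0.4568 -0.0808  0.0114] jaw 56.9 tilt 0.001 q [ 0.1   0.93 -0.04  2.18  0.83  0.04  0.24] open 0.602 F [ 0.6 -0.6  0.2]
turn total z -0.0001 (world 0.1 deg) ; dp after turn [ 0.1  -0.02  0.22]  dp w/o turn [ 0.1  -0.02  0.22]
```

Request:
move_arm(
  turn=[
    [0,0,0],
    [0,0,0],
    [0,0,0],
    [0,0,0],
    [0,0,0],
    [0,0,0],
    [0,0,0],
    [0,0,0],
  ],
  dp=[
    [0,0,0],
    [0,0,0],
    [0,0,0],
    [0,0,0],
    [0,0,0],
    [0,0,0],
    [0,0,0],
    [0,0,0],
  ],
  jaw=[1,1,1,1,1,1,1,1],
)

```text
clock: 25.75
tool_pos: [0.4563, -0.0808, 0.0108]
eef_rot: [0.284, 0.959, -0.0, -0.001]
contact_force: [-0.5, -0.0, 3.8]
opening: 0.244
```

Request:
move_arm(
  turn=[
    [0,0,0],
    [0,0,0],
    [0,0,0],
  ],
  dp=[
    [0,0,-0.3],
    [0,0,-0.5],
    [0,0,-0.5],
  ],
  jaw=[1,1,1],
)

```text
clock: 26.0
tool_pos: [0.4558, -0.0806, 0.0432]
eef_rot: [0.284, 0.959, -0.0, -0.002]
contact_force: [-0.1, 0.9, -1.6]
opening: 0.244
```

```bash
python3 -c "
from h import *
plan(.6395,.079,.09,112.5)
from plant import r
s=r.snapshot('scene');cv2.imwrite('pics/a14.png',cv2.resize(s['frame'][180:330,180:380],None,fx=3,fy=3))"
```

```text
t26.00 pos [ 0.4558 -0.0806  0.0432] jaw 57.0 tilt 0.003 q [ 0.17  0.86 -0.15  2.18  0.81  0.16  0.26] open 0.244 F [-0.1  0.9 -1.6]
turn total z -0.1541 (world 55.5 deg) ; dp after turn [-9.22  3.08 -1.91]  dp w/o turn [-2.68  9.35 -1.9 ]
```

View pics/a14.png

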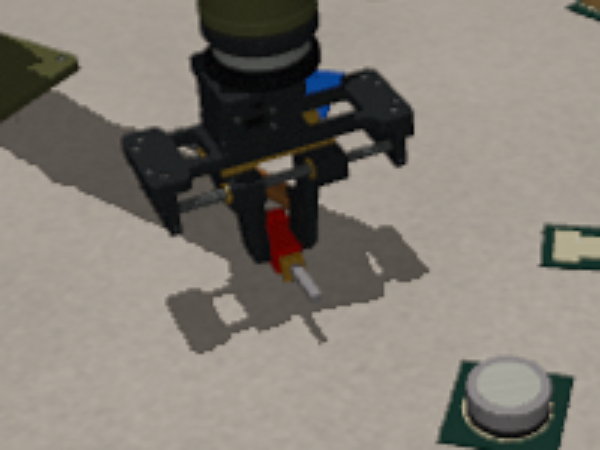

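Request:
move_arm(
  turn=[
    [0,0,-0.0171],
    [0,0,-0.0171],
    [0,0,-0.0171],
    [0,0,-0.0171],
    [0,0,-0.0171],
    [0,0,-0.0171],
    [0,0,-0.0171],
    [0,0,-0.0171],
    [0,0,-0.0171],
    [0,0,0],
  ],
  dp=[
    [0,0,-0.5],
    [0,0,-0.5],
    [0,0,-0.5],
    [0,0,-0.4],
    [0,0,0],
    [0,0,0],
    [0,0,0],
    [0,0,0],
    [0,0,0],
    [0,0,0],
  ],
  jaw=[1,1,1,1,1,1,1,1,1,1],
)

```text
clock: 26.88
tool_pos: [0.4561, -0.0809, 0.0901]
eef_rot: [-0.195, 0.981, 0.001, -0.001]
contact_force: [-0.7, 0.6, -0.3]
opening: 0.247
```

```bash
python3 -c "
from h import *
plan(.6395,.079,.09,112.5)"
```

```text
t26.88 pos [ 0.4561 -0.0809  0.0901] jaw 112.5 tilt 0.003 q [ 0.42  0.81 -0.56  2.15  1.01  0.47  1.01] open 0.247 F [-0.7  0.6 -0.3]
turn total z 0.0000 (world -0.0 deg) ; dp after turn [-9.23  3.1  -0.01]  dp w/o turn [-9.23  3.1  -0.01]
```

Request:
move_arm(
  turn=[
    [0,0,0],
    [0,0,0],
    [0,0,0],
    [0,0,0],
    [0,0,0],
    [0,0,0],
    [0,0,0],
    [0,0,0],
    [0,0,0],
    [0,0,0],
  ],
  dp=[
    [-0.5,0.17,0],
    [-0.9,0.3,0],
    [-0.9,0.3,0],
    [-0.9,0.3,0],
    [-0.9,0.3,0],
    [-0.9,0.3,0],
    [-0.9,0.3,0],
    [-0.9,0.3,0],
    [-0.9,0.3,0],
    [-0.9,0.3,0],
  ],
  jaw=[1,1,1,1,1,1,1,1,1,1],
)

```text
clock: 27.72
tool_pos: [0.6289, 0.0697, 0.0901]
eef_rot: [-0.193, 0.981, 0.001, -0.001]
contact_force: [-0.5, 0.7, -1.2]
opening: 0.248
```

Request:
move_arm(
  turn=[
    [0,0,0],
    [0,0,0],
    [0,0,0],
    [0,0,0],
    [0,0,0],
    [0,0,0],
  ],
  dp=[
    [-0.5,0.2,0.6],
    [-0.1,0.03,0.7],
    [0,0,0.7],
    [0,0,0.5],
    [0,0,0],
    [0,0,0],
  ],
  jaw=[1,1,1,1,1,1],
)

```text
clock: 28.22
tool_pos: [0.639, 0.0789, 0.0273]
eef_rot: [-0.194, 0.981, 0.0, -0.002]
contact_force: [1.1, 0.5, 0.7]
opening: 0.247
```

```bash
python3 -c "
from h import *
plan(.6395,.079,.0135,112.5)
from plant import r
s=r.snapshot('scene');cv2.imwrite('pics/a15.png',cv2.resize(s['frame'][180:330,280:480],None,fx=3,fy=3))"
```

```text
t28.22 pos [0.639  0.0789 0.0273] jaw 112.3 tilt 0.003 q [ 0.13  1.07 -0.63  1.61  0.84  0.76  1.07] open 0.247 F [1.1 0.5 0.7]
turn total z -0.0004 (world 0.2 deg) ; dp after turn [-0.02 -0.    0.55]  dp w/o turn [-0.02 -0.    0.55]
```

View pics/a15.png

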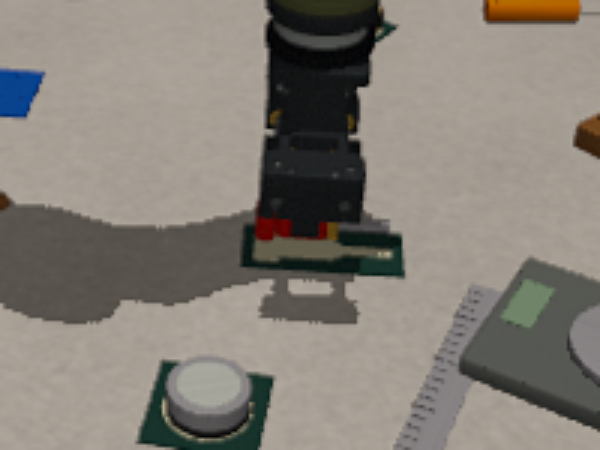

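Request:
move_arm(
  turn=[
    [0,0,0],
    [0,0,0],
    [0,0,0],
    [0,0,0],
    [0,0,0],
    [0,0,0],
  ],
  dp=[
    [0,0,0.2],
    [0,0,0.16],
    [0,0,0.1],
    [0,0,0.04],
    [0,0,0],
    [0,0,0],
  ],
  jaw=[1,1,1,1,1,1],
)

```text
clock: 28.77
tool_pos: [0.6395, 0.0785, 0.0155]
eef_rot: [-0.194, 0.981, 0.0, -0.001]
contact_force: [0.9, 0.1, -0.3]
opening: 0.245
```

```bash
python3 -c "
from h import *
plan(.6395,.079,.0130,112.5)"
```

```text
t28.77 pos [0.6395 0.0785 0.0155] jaw 112.4 tilt 0.002 q [ 0.13  1.08 -0.61  1.61  0.86  0.74  1.06] open 0.245 F [ 0.9  0.1 -0.3]
turn total z -0.0003 (world 0.1 deg) ; dp after turn [-0.01  0.02  0.1 ]  dp w/o turn [-0.01  0.02  0.1 ]
```

Request:
move_arm(
  turn=[
    [0,0,0],
    [0,0,0],
    [0,0,0],
    [0,0,0],
    [0,0,0],
  ],
  dp=[
    [0,0,0.06],
    [0,0,0.05],
    [0,0,0.03],
    [0,0,0],
    [0,0,0],
  ],
  jaw=[1,1,1,1,1],
)

```text
clock: 29.18
tool_pos: [0.6396, 0.0786, 0.0129]
eef_rot: [-0.194, 0.981, 0.0, -0.001]
contact_force: [-2.1, -0.2, 5.0]
opening: 0.248
```

Contact felt at the expected height. Releasing and retreating.

Request:
move_arm(
  turn=[
    [0,0,0],
    [0,0,0],
    [0,0,0],
    [0,0,0],
    [0,0,0],
    [0,0,0],
    [0,0,0],
    [0,0,0],
    [0,0,0],
    [0,0,0],
  ],
  dp=[
    [0,0,0],
    [0,0,0],
    [0,0,0],
    [0,0,0],
    [0,0,0],
    [0,0,-0.3],
    [0,0,-0.9],
    [0,0,-1],
    [0,0,-1],
    [0,0,-1],
  ],
  jaw=[0.2,-0.1,-0.1,-0.1,-0.1,-0.1,-0.1,-0.1,-0.1,-0.1],
)

```text
clock: 30.02
tool_pos: [0.6394, 0.0786, 0.1185]
eef_rot: [-0.194, 0.981, 0.0, -0.001]
contact_force: [0.2, 0.5, 0.1]
opening: 0.553
```

Request:
move_arm(
  turn=[
    [0,0,0],
    [0,0,0],
    [0,0,0],
    [0,0,0],
    [0,0,0],
    [0,0,0],
    [0,0,0],
    [0,0,0],
    [0,0,0],
    [0,0,0],
  ],
  dp=[
    [0.9,0,-0.8],
    [0.9,0,-0.8],
    [0.9,0,-0.8],
    [0.9,0,-0.8],
    [0.9,0,0],
    [0.9,0,0],
    [0.9,0,0],
    [0,0,0],
    [0,0,0],
    [0,0,0],
  ],
  jaw=[-0.1,-0.1,-0.1,-0.1,-0.1,-0.1,-0.1,-0.1,-0.1,-0.1],
)

```text
clock: 30.85
tool_pos: [0.4952, 0.019, 0.1977]
eef_rot: [-0.194, 0.981, 0.001, 0.0]
contact_force: [0.3, 0.5, 0.3]
opening: 0.549
```

```bash
python3 -c "
from h import *
import pickle
plan(.6395,.079,.0130,112.5)
from plant import r
for n in ('top','scene'):
    s=r.snapshot(n);cv2.imwrite(f'pics/e_{n}.png',s['frame']);pickle.dump(s,open(n+'1.pkl','wb'))"
```

```text
t30.85 pos [0.4952 0.019  0.1977] jaw 112.4 tilt 0.001 q [ 0.35  0.68 -0.78  1.98  0.69  0.77  1.11] open 0.549 F [0.3 0.5 0.3]
turn total z -0.0003 (world 0.1 deg) ; dp after turn [-6.25  0.    7.39]  dp w/o turn [-6.25  0.01  7.39]
```

View pics/e_top.png

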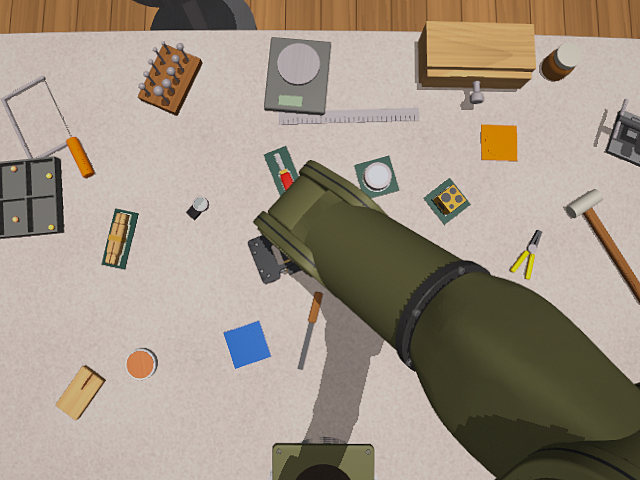

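View pics/e_scene.png

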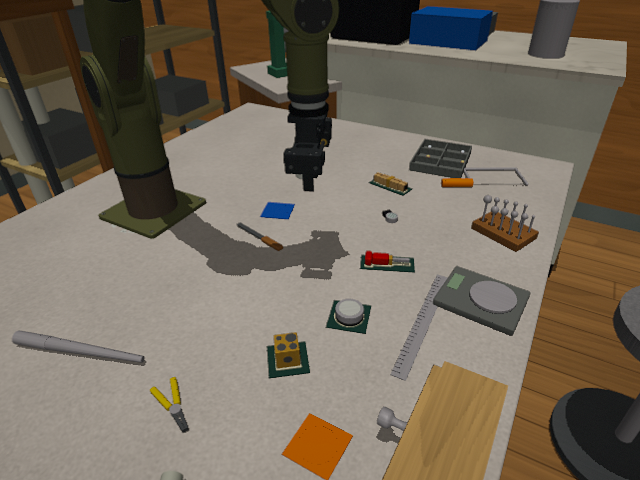

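Request:
move_arm(
  turn=[
    [0,0,0],
    [0,0,0],
    [0,0,0],
    [0,0,0],
    [0,0,0],
    [0,0,0],
    [0,0,0],
    [0,0,0],
    [0,0,0],
    [0,0,0],
  ],
  dp=[
    [0,1,0],
    [0,1,0],
    [0,1,0],
    [0,1,0],
    [0,1,0],
    [0,1,0],
    [0,1,0],
    [0,1,0],
    [0,1,0],
    [0,1,0],
  ],
  jaw=[-0.1,-0.1,-0.1,-0.1,-0.1,-0.1,-0.1,-0.1,-0.1,-0.1],
)

```text
clock: 31.78
tool_pos: [0.3988, 0.2518, 0.1974]
eef_rot: [-0.194, 0.981, 0.001, -0.001]
contact_force: [0.5, 0.4, -0.7]
opening: 0.552
```

```bash
cat > chk.py <<'E'
from h import *
import pickle
from plant import r
s=r.snapshot('top');pickle.dump(s,open('top2.pkl','wb'));f=s['frame'];hsv=cv2.cvtColor(f,cv2.COLOR_BGR2HSV)
cv2.imwrite('pics/e_crop.png',cv2.resize(f[130:280,90:490],None,fx=2,fy=2,interpolation=cv2.INTER_CUBIC))
def pca(n,m,roi,z):
    x0,y0,x1,y1=roi;ys,xs=np.nonzero(m[y0:y1,x0:x1])
    W=(px2w(s,np.c_[xs+x0,ys+y0],z)[:,:2]*1000).astype(np.float32);q=cv2.minAreaRect(W);w,v=np.linalg.eigh(np.cov(W.T))
    print(n,W.mean(0).round(1),"pca %.1f"%np.degrees(np.arctan(v[1,1]/v[0,1])),"rect",np.round(q[0],1),np.round(q[1],1),round(q[2],1))
pca("block",cv2.inRange(hsv,(10,80,110),(32,255,255)),(425,178,475,222),.042)
pca("clamp",cv2.inRange(hsv,(10,80,60),(32,255,255)),(95,200,145,275),.024)
pca("red",cv2.inRange(hsv,(0,150,80),(5,255,255)),(260,140,310,210),.022)
g=cv2.resize(cv2.cvtColor(f,cv2.COLOR_BGR2GRAY)[155:200,353:403],None,fx=4,fy=4,interpolation=cv2.INTER_CUBIC)
c=cv2.HoughCircles(g,cv2.HOUGH_GRADIENT,1,100,param1=80,param2=10,minRadius=48,maxRadius=60);print(c,px2w(s,[(353+c[0,0,0]/4,155+c[0,0,1]/4)],.024))
E
python3 chk.py
```

```text
block [ 600.2 -256.8] pca -11.4 rect [ 601.6 -255.7] [41.6 41.5] 37.5
clamp [516.2 427.8] pca -11.6 rect [515.8 427.4] [ 36.8 106.1] 73.4
red [626.4  74.2] pca 22.9 rect [629.1  75.1] [53.5 30.5] 22.5
[[[95.5 88.5 59.4]]] [[ 0.64652233 -0.10660495  0.024     ]]
```

View pics/e_crop.png

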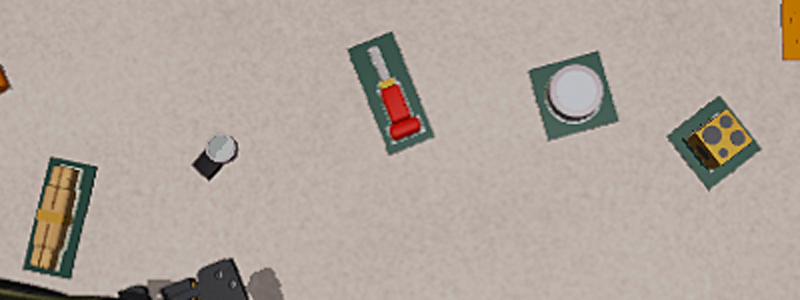

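All four tools lie within about 4 mm and 1° of their silhouettes, the pusher's tip is at the tip end, and the loupe at crop (218,150) hasn't moved. Handing in.

```bash
python3 -c "
from plant import r
print(r.finish_job(), r.get_state()['clock'])"
```

```text
the job is handed in; nothing more can be done
the job is handed in; nothing more can be done
```

I put all four tools back on their own rests, in the order doming block, ring clamp, round block, pusher. Each was lowered until contact was felt, then released. The last move ended at 31.8 s of the 112 s allowed, and I handed the job in.

These are the last measurements, taken from the top camera:

| Tool | Distance from silhouette centre | Turn error |
|---|---|---|
| Doming block | about 1 mm | about 1° |
| Ring clamp | about 4 mm | under 1° |
| Pusher (tip at the tip end) | about 2 mm | under 1° |
| Round block | about 5 mm, unreliable | not applicable |

- **Loupe:** it shows at the same pixels as at the start, so it was not moved. The gripper was clear of everything when I handed in.
- **Round block:** its circle fit appears to have caught the silhouette's outline rather than the block. I relied on the arm's position at release, within 1 mm of the measured centre, and on the pictures, where the block sits on the disc.
- **Pusher grip:** one wrist joint reached its limit at that pick-up, so I gripped the handle about 5 mm higher than planned. It held, and it was set down flat.

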